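# Drive out seized castor axles and set the wheels out to dry

## Robot

A 7-joint arm with a two-finger parallel gripper is mounted at the origin on the work surface. World frame = base frame: x ahead of the robot, y to its left, z up, the work surface at z = 0. Lengths are in m, angles in degrees, forces in N, time in s.
With the tool pointing down it reaches from about 0.425 to 0.875 m from the base axis. Payload 4.7 kg.
Tool frame: the origin (TCP) lies on the mounting face of the last link; the fingertips stand 182 mm ahead of it and the grasp point (between the pads) lies 164 mm ahead of it; z points along the fingers, y is the line along which they close (so a half turn about z gives the same grasp; the last joint's range is limited). The gripper opens to 87 mm and grips with 3 to 60 N. Pads are 19 mm wide; open, the fingers measure 117 mm over their backs; the gripper's body (75 mm by 190 mm) begins 51 mm behind the grasp point.
Start: joints at [-69.437, 18.392, -4.016, 83.108, 1.295, 78.541, -3.26], TCP at [0.22, 0.612, 0.405] pointing down, gripper open.
Joint ranges: [-163.93, 163.93], [-17.29, 119.83], [-79.2, 71.16], [3.27, 140.29], [-89.18, 269.18], [5.43, 117.66], [-154.24, 154.24]. Speed limits (degrees/s): [147.25, 147.25, 180, 180, 180, 180, 180].

## Interface

Orientations are given as [roll, pitch, yaw] about the fixed x, y, z axes, in that order (R = Rz(yaw) Ry(pitch) Rx(roll)).
In Python, from cell import env gives the robot as it stands.
- The arm moves only by the tool servo_tool, never from a script. Its argument "plan" is a list of rows, each an object with "xyz": the shift along the tool's x, y, z in cm, a list of three; "twist": the turn, a rotation vector about the tool's x, y, z in degrees, a list of three; "jaw": the closure, from 0 (fully open) to 1 (shut). In form: [{"xyz": [x, y, z], "twist": [wx, wy, wz], "jaw": jaw}, ...]. A call has 1 to 10 rows; each row is the pose to reach, as a shift and turn from the pose commanded when the call began, along the tool's axes at that moment; what a row does not reach only later rows make up. A row lasts 1/12 s, in which the tool goes at most 41.7 mm and 7.16 degrees, less where a joint would pass 70% of its speed; a pose out of reach is approached as far as the arm can. A call with a gripper value outside its range is refused whole. The fingers move at their own pace and stop on an object; "newtons" is the grip in N (left out, the last holds). Time passes only in rows, so rows that repeat a pose let the fingers close. It gives the time, the measured TCP pose, the force, the opening and the grip force at its end, in the units of the state.
- env.get_obs(): the state, without advancing time (a new reading comes with each control period).
- env.read_camera(name): name is "scene" or "top"; returns a dict with "img" (384x512x3 uint8, red, green, blue), "camera_matrix" (3x3 intrinsics, pixels), "R" (3x3) and "t" (3): a world point X has camera coordinates R X + t. Camera axes: x right, y down, z forward; pixel columns grow to the right and rows downward; lengths in m; the calibration is good to about 2 mm. A picture is of the moment at which its call begins. There is no depth.
- env.sign_off(): hands the job in; it is judged then, once.
The state is a dict: "time_s": time; "qpos": joint angles; "joint_velocities": joint speeds; "effort": joint torques, N m; "tool_pos": TCP position; "tool_rot": TCP orientation; "force": force on the tool from outside, world axes, zero at the start; "wrist_torque": the same for the moment, N m; "grip_width": finger opening in m; "grasp_force": force on a finger pad.
Only numpy, scipy, OpenCV 4.12 (cv2) and the standard library are available. Lean on these libraries where they do the work, as an engineer would, in place of code of your own. Each camera call takes 0.05 s, during which the arm holds its last target. There are 200 camera calls.

## Task

The dolly is upside down on the kitchen counter for its deep clean and two of its wheels are still on: drive each seized axle pin right out with the yellow drift punch, pushing on the plain end so that the pin leaves head first (no grabbing or pushing a pin with the fingers while it is still in its fork), and lift those wheels out. Then lay all the wheels flat along the white centre stripe of the drying mat, in one straight row with even gaps of about 20 mm between neighbours. Finish with both pins in the small steel pan and the punch laid flat on the counter, and leave the bowl, mug and spatula alone.

Things in the scene. Friction and masses are not known exactly. Their poses are not given: they have to be found in the camera images.
- dolly: Small square red dolly with a plywood top, 260 x 260 mm, fixed upside down on the counter: its deck is 18 mm thick, so its upper face is 18 mm above the counter. Origin at the underside of its centre. Two castors with wheels (castor_a, castor_b) stand at own (x, y) = (82, 82) and (-82, 82) mm, two empty forks, 79 mm high over the counter, at (-82, -82) and (82, -82) mm.
- castor_a: Castor with a wheel, rigid on the dolly, fork up. Origin at the underside of its 56 mm square plate. Own y is the axle direction: two cheeks, 30 mm wide, at y -20 to -13 and 13 to 20 mm, rising to 61 mm above this origin; the fork is open towards +x and -x. The pin's head is on the -y side: the punch comes from +y and pushes towards -y.
- castor_b: The other castor with a wheel, the same as castor_a in build, frame and direction of its pin.
- axle_a (a point): Centre of castor_a's axle line, midway between the cheeks, 48 mm above the castor's origin (66 mm above the counter). The hole in each cheek is 12.6 mm wide and 12 mm high, closing to 11 mm high behind the pin.
- axle_b (a point): The same point of castor_b.
- pin_a: Brass axle pin of castor_a, 45 g: shank 12 mm thick, 42 mm long, centred on the origin along own y; hex head 17 mm across, 5 mm thick, at its -y end. At the start the head lies against the fork, the plain end stands 2 mm out of the +y cheek. Seized: it moves at 8 to 12 N, half that once past the first cheek. Pushed about 42 mm it drops out beside the fork, flat or leaning on it.
- pin_b: Axle pin of castor_b, the same as pin_a.
- pin_a_end (a point): Centre of pin_a's plain end face (own y = +21 mm).
- pin_b_end (a point): Centre of pin_b's plain end face (own y = +21 mm).
- wheel_a: The wheel on castor_a: dark tyre, blue hub, 50 mm across, 22 mm thick, 15 mm bore, about 60 g. Origin at its centre, own y its axle line (vertical when it lies flat). It hangs upright on the pin, its top 23 mm above the axle, its tread free on the castor's +x and -x sides; pin out, it drops 1 to 2 mm and stands loose. Stood on its tread it stays; a push at its top tips it flat.
- wheel_b: The wheel on castor_b, the same as wheel_a.
- wheel_c: A loose castor wheel like wheel_a (50 mm across, 22 mm thick), lying flat on the mat at the start; absent in some starts. Origin at its centre (11 mm above the mat when flat); its own z is its axle line.
- wheel_d: A loose castor wheel like wheel_a (50 mm across, 22 mm thick), lying flat on the mat at the start; absent in some starts. Origin at its centre (11 mm above the mat when flat); its own z is its axle line.
- punch: Yellow drift punch, 160 mm long, about 140 g, lying on the counter: eight-sided grip 16 mm across flats from own x = -65 to +25 mm, then a steel tip 7 mm thick and 70 mm long to x = +95 mm. Origin on its axis in the grip (8 mm above the counter when lying), near its balance point; +x points to the tip.
- punch_tip (a point): Centre of the punch's tip face (own x = +95 mm).
- mat: Grey-green drying mat fixed on the counter, 170 x 300 mm, 3 mm thick, with a white stripe along the middle of its length. Origin at the underside of its centre; own y runs along the stripe, x across it.
- pan: Small open steel pan, loose, 96 mm (own x) by 150 mm (own y) outside, 40 mm high, walls and floor 3 mm. Origin at the centre of its underside.
- bowl: White rice bowl, 124 mm across and 55 mm high: leave it. Origin at the centre of its underside.
- mug: Steel mug, 80 mm across and 90 mm high: leave it. Origin at the centre of its underside.
- paddle: Wooden spatula lying on the counter: leave it. Origin on its underside, own x along it.
Mind the look-alikes: they are no part of the job. Leave any red look-alike of the wheel_b alone.

How it is judged:
By the outcome, as a careful person would: the job done as asked, in the order asked, and still so for the second after the job is handed in, with the robot touching nothing.
Of wheel_c, wheel_d only 1 to 2 are there at a start; the rules pass over those that are not, and their reading is None.
At some moment in a run one of wheel_c, wheel_d may be knocked a few centimetres aside while the robot is not near it.
It also fails if it takes over 210 s, if anything falls off the work surface, if the arm or the gripper's body presses on something with over 40 N, if the wrist force passes 120 N, or if a joint passes its speed limit or range.

## Working session

There is one attempt and no reset: what is moved stays moved. The work goes in short steps, Python scripts to look and compute and a tool call to move; the robot and the scene stay as the last step left them, time stands still between calls to the robot, and variables do not carry over. Pictures are saved under pics/ and viewed, at most 14 in all, crops included, and the job is handed in when it is done.

Besides the shell and the picture viewer there is one more tool, called after "Call:" as a command line: name --argument value ..., lists and objects as JSON in quotes. servo_tool: Moves the arm, as the interface text tells. Its arguments: {"type":"object","properties":{"plan":{"type":"array","items":{"type":"object","properties":{"xyz":{"type":"array","items":{"type":"number"}},"twist":{"type":"array","items":{"type":"number"}},"jaw":{"type":"number"}}}},"newtons":{"type":"number"}},"required":["plan"]}

```bash
ls; mkdir -p pics; python3 - <<'E'
from cell import env
import cv2,numpy as np
for n in("top","scene"):
    c=env.read_camera(n); im=cv2.cvtColor(c["img"],cv2.COLOR_RGB2BGR); cv2.imwrite(f"pics/{n}0.png",cv2.resize(im,(800,600),interpolation=cv2.INTER_CUBIC))
    print(n,c["camera_matrix"].round(1).tolist(),c["R"].round(4).tolist(),c["t"].round(4).tolist())
print(env.get_obs())
E
```

```text
pics
top [[418.0, 0.0, 263.5], [0.0, 418.0, 199.0], [0.0, 0.0, 1.0]] [[-0.0281, -0.9992, -0.0301], [-0.9939, 0.0311, -0.1061], [0.1069, 0.0269, -0.9939]] [0.0332, 0.5044, 1.2283]
scene [[455.4, 0.0, 257.3], [0.0, 455.4, 187.0], [0.0, 0.0, 1.0]] [[0.7323, 0.6809, -0.0093], [0.5846, -0.6356, -0.5042], [-0.3492, 0.3638, -0.8635]] [-0.3849, -0.2598, 1.3413]
{'time_s': 0.1, 'qpos': array([-69.4377659 ,  18.43430152,  -4.01542765,  83.1692412 ,
         1.29614213,  78.54170338,  -3.26259096]), 'joint_velocities': array([ 0.03260782, -0.16297694, -0.01727318, -0.24080444,  0.01425459,
       -0.11100579,  0.09012283]), 'effort': array([-4.84944776e-04, -4.92575741e+01, -4.06102818e-01, -3.13399994e+01,
       -6.42752834e-02,  3.94584797e-02,  6.63471087e-05]), 'tool_pos': array([0.21966201, 0.6115532 , 0.40376476]), 'tool_rot': array([-1.79900053e+02,  6.74091815e-03,  1.60244934e+02]), 'force': array([ 0.33740128, -0.33919053, -0.30193679]), 'wrist_torque': array([-0.00552524, -0.0067754 , -0.03858201]), 'grasp_force': 0.0, 'grip_width': 0.08697654443429981}
```

View pics/top0.png

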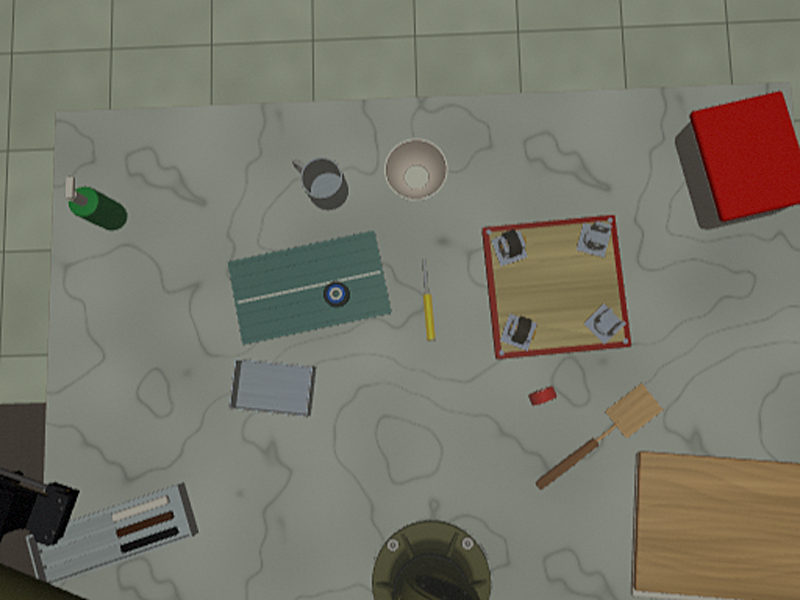

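View pics/scene0.png

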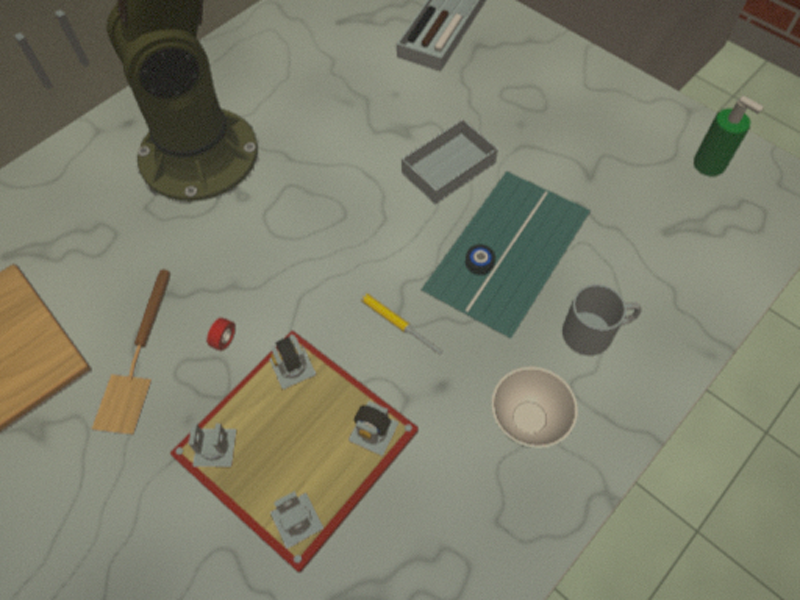

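```bash
cat > h.py <<'E'
import cv2,numpy as np
from cell import env
def grab(n,k=1):
    cs=[env.read_camera(n) for _ in range(k)]
    c=cs[0]; c["img"]=np.mean([x["img"] for x in cs],0).astype(np.uint8); return c
def unproj(c,u,v,z):
    d=c["R"].T@np.linalg.solve(c["camera_matrix"],[u,v,1.]); o=-c["R"].T@c["t"]
    return o+d*(z-o[2])/d[2]
def proj(c,X):
    p=(np.atleast_2d(X)@c["R"].T+c["t"])@c["camera_matrix"].T; return p[:,:2]/p[:,2:]
def crop(c,u0,v0,w,h,s,name):
    im=cv2.cvtColor(c["img"],cv2.COLOR_RGB2BGR)[v0:v0+h,u0:u0+w]
    return cv2.resize(im,None,fx=s,fy=s,interpolation=cv2.INTER_CUBIC)
E
python3 - <<'E'
from h import *
import pickle
T=grab("top",5);S=grab("scene",5);pickle.dump((T,S),open("c0.pkl","wb"))
s=1/1.5625
def w(c,u,v,z,l): print(l,unproj(c,u*s,v*s,z).round(4))
for l,u,v,z in [("dTL",483,228,.018),("dTR",613,215,.018),("dBR",631,345,.018),("dBL",498,357,.018),
 ("matTL",229,263,.003),("matTR",375,232,.003),("matBR",391,313,.003),("matBL",245,344,.003),("wheel",336,294,.025),
 ("panTL",235,360,.04),("panTR",315,367,.04),("panBR",309,416,.04),("panBL",231,408,.04),("tip",424,260,.006),("tail",432,341,.006),("sh",427,293,.006),("red",543,395,.02),("bowl",416,170,.055),("mug",325,184,.09)]: w(T,u,v,z,l)
a=crop(T,305,135,100,100,4,0);b=crop(S,105,205,170,165,3.6,0)
cv2.imwrite("pics/ca.png",crop(T,300,130,110,105,5.5,0));cv2.imwrite("pics/cb.png",b)
E
```

```text
dTL [ 0.6649 -0.1257  0.018 ]
dTR [ 0.6818 -0.3792  0.018 ]
dBR [ 0.4277 -0.3979  0.018 ]
dBL [ 0.4123 -0.1443  0.018 ]
matTL [0.6152 0.3801 0.003 ]
matTR [0.6679 0.0874 0.003 ]
matBR [0.5049 0.0595 0.003 ]
matBL [0.4527 0.3481 0.003 ]
wheel [0.543 0.164 0.025]
panTL [0.4204 0.3567 0.04  ]
panTR [0.4028 0.204  0.04  ]
panBR [0.3113 0.2164 0.04  ]
panBL [0.3302 0.3643 0.04  ]
tip [ 0.6076 -0.0083  0.006 ]
tail [ 0.4474 -0.0191  0.006 ]
sh [ 0.5418 -0.0122  0.006 ]
red [ 0.3379 -0.2261  0.02  ]
bowl [0.7744 0.0015 0.055 ]
mug [0.7424 0.1721 0.09  ]
```

View pics/ca.png

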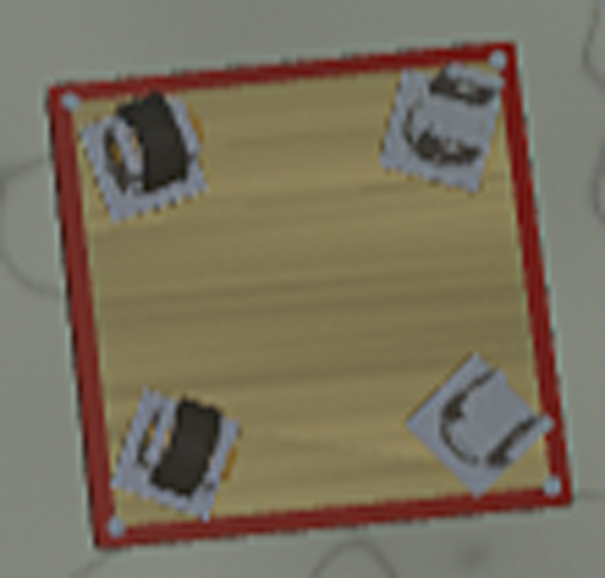

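View pics/cb.png

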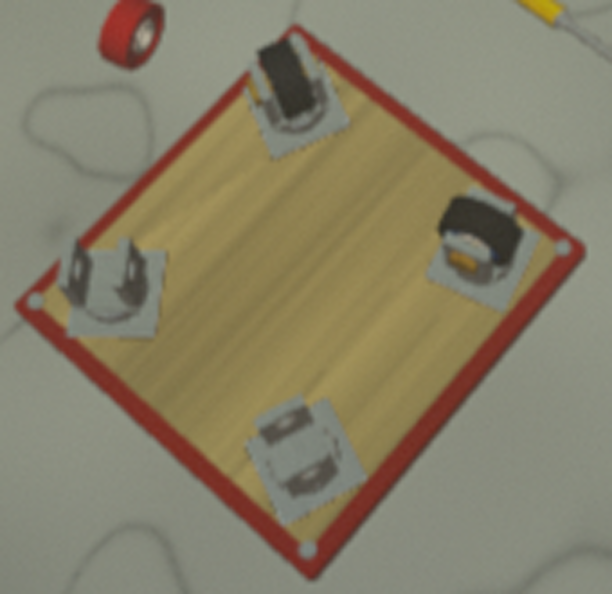

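```bash
cat > fit.py <<'E'
from h import *
import pickle
from scipy.optimize import minimize
T,S=pickle.load(open("c0.pkl","rb"))
K=8
def box(x0,x1,y0,y1,z0,z1): return np.array([[x,y,z] for x in(x0,x1) for y in(y0,y1) for z in(z0,z1)])
th=np.linspace(0,2*np.pi,40)
wheel=np.array([[.025*np.cos(t),y,.048+.025*np.sin(t)-.001] for t in th for y in(-.011,.011)])
parts=[box(-.028,.028,-.028,.028,.002,.004),box(-.015,.015,-.02,-.013,.002,.052),box(-.015,.015,.013,.02,.002,.052),wheel]
for y in((-.02,-.013),(.013,.02)): parts.append(np.array([[.013*np.cos(t),yy,.048+.013*np.sin(t)] for t in th for yy in y]))
def world(P,x,y,a):
    c,s=np.cos(a),np.sin(a); return P@np.array([[c,s,0],[-s,c,0],[0,0,1]])+[x,y,.018]
def fit(p0):
    data=[]
    for c in(T,S):
        q=proj(c,[p0[0],p0[1],.04])[0].astype(int)-24
        im=c["img"].astype(float)[q[1]:q[1]+48,q[0]:q[0]+48]
        sat=np.clip((im[...,0]-im[...,2])/ (im.sum(2)+30),0,.16)/.16
        red=(im[...,0]>1.8*im[...,1])
        w=cv2.dilate(red.astype(np.uint8),np.ones((3,3)))==0
        # outside the dolly: exclude
        d=world(box(-.126,.126,-.126,.126,0,0),.5467,-.2618,np.radians(4.2)); 
        m=np.zeros((48,48),np.uint8); cv2.fillConvexPoly(m,cv2.convexHull((proj(c,d)-q).round().astype(np.int32)),1)
        data.append((c,q,1-sat,w&(m>0)))
    def cost(p,ret=False):
        e=0;ms=[]
        for c,q,g,w in data:
            m=np.zeros((48*K,48*K),np.uint8)
            for P in parts:
                uv=(proj(c,world(P,p[0],p[1],p[2]))-q+.5)*K
                cv2.fillConvexPoly(m,cv2.convexHull(uv.round().astype(np.int32)),255)
            m=cv2.GaussianBlur(cv2.resize(m,(48,48),interpolation=cv2.INTER_AREA)/255.,(0,0),.6)
            e+=((m-g)[w]**2).sum(); 
        return e
    best=None
    for da in(-8,0,8):
        r=minimize(cost,[p0[0],p0[1],p0[2]+np.radians(da)],method="Nelder-Mead",options=dict(initial_simplex=[[p0[0]+a,p0[1]+b,p0[2]+np.radians(da+d)] for a,b,d in((0,0,0),(.006,0,0),(0,.006,0),(0,0,6))],xatol=1e-5,fatol=1e-4))
        if best is None or r.fun<best.fun: best=r
    return best
if __name__=="__main__":
    for p in([.6225,-.174,np.radians(22)],[.4589,-.186,np.radians(-20)]):
        r=fit(p); print(r.x[:2].round(4),np.degrees(r.x[2]).round(1),round(r.fun,2))
        a=r.x[2]; y=np.array([-np.sin(a),np.cos(a)]); print(" pin end",(r.x[:2]+.022*y).round(4)," pin start for tip 30mm off", (r.x[:2]+.052*y).round(4))
E
python3 fit.py
```

```text
[ 0.6249 -0.1705] 19.4 164.14
 pin end [ 0.6176 -0.1498]  pin start for tip 30mm off [ 0.6076 -0.1215]
[ 0.4606 -0.1805] -22.4 138.93
 pin end [ 0.469  -0.1602]  pin start for tip 30mm off [ 0.4804 -0.1324]
```

```bash
python3 - <<'E'
from fit import *
s=10;rows=[]
for P in(((.6225,-.174,22),(.6249,-.1705,19.4)),((.4589,-.186,-20),(.4606,-.1805,-22.4))):
    r=[]
    for p in P[:2]:
      for c in(T,S):
        q=proj(c,[P[0][0],P[0][1],.04])[0].astype(int)-15
        im=cv2.resize(cv2.cvtColor(c["img"],cv2.COLOR_RGB2BGR)[q[1]:q[1]+30,q[0]:q[0]+30],(200,200),interpolation=cv2.INTER_CUBIC)
        k=200/30
        for i,pt in enumerate(parts[:4]):
            uv=(proj(c,world(pt,p[0],p[1],np.radians(p[2])))-q+.5)*k
            cv2.polylines(im,[cv2.convexHull(uv.round().astype(np.int32))],True,[(0,255,0),(255,255,0),(255,255,0),(0,0,255)][i],1)
        for yy in(.022,-.026):
            uv=(proj(c,world(np.array([[0,yy,.048]]),p[0],p[1],np.radians(p[2])))-q+.5)*k; cv2.circle(im,tuple(uv[0].astype(int)),3,(255,0,255),1)
        r.append(im)
    rows.append(np.hstack(r))
cv2.imwrite("pics/ov.png",np.vstack(rows))
E
```

```text
(no output)
```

View pics/ov.png

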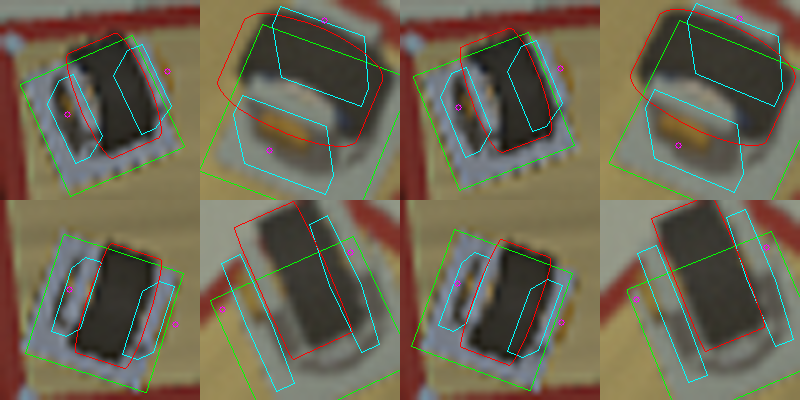

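```bash
cat > go.py <<'E'
# usage: go.py x y z_grasp yaw [tiltdeg]  -> shift (cm) and twist (deg) in tool axes from measured pose
import sys,numpy as np
from scipy.spatial.transform import Rotation as Ro
from cell import env
def calc(gx,gy,gz,yaw):
    o=env.get_obs(); R=Ro.from_euler("xyz",o["tool_rot"],degrees=True)
    Rt=Ro.from_euler("xyz",[180,0,yaw],degrees=True)
    tcp=np.array([gx,gy,gz])-Rt.apply([0,0,.164])
    return R.inv().apply(tcp-o["tool_pos"])*100,(R.inv()*Rt).as_rotvec(degrees=True)
if __name__=="__main__":
    o=env.get_obs(); print(round(o["time_s"],2),o["tool_pos"].round(4),o["tool_rot"].round(1),"F",o["force"].round(1),"w",round(o["grip_width"],4),"q",o["qpos"].round(0))
    v=list(map(float,sys.argv[1:]))
    for i in range(0,len(v),4):
        a,b=calc(*v[i:i+4]); print(a.round(2).tolist(),b.round(1).tolist())
E
python3 go.py .51 -.015 .15 183.9
```

```text
0.6 [0.2197 0.6117 0.4048] [180.    0.  160.2] F [ 0.2  0.3 -0.3] w 0.0872 q [-69.  18.  -4.  83.   1.  79.  -3.]
[-48.5, -49.18, 9.08] [0.0, 0.0, -23.7]
```

Call:
servo_tool --plan '[{"xyz":[-26.5,-27,5],"twist":[0,0,-13],"jaw":0.3},{"xyz":[-26.5,-27,5],"twist":[0,0,-13],"jaw":0.3},{"xyz":[-26.5,-27,5],"twist":[0,0,-13],"jaw":0.3},{"xyz":[-26.5,-27,5],"twist":[0,0,-13],"jaw":0.3},{"xyz":[-26.5,-27,5],"twist":[0,0,-13],"jaw":0.3},{"xyz":[-26.5,-27,5],"twist":[0,0,-13],"jaw":0.3},{"xyz":[-26.5,-27,5],"twist":[0,0,-13],"jaw":0.3},{"xyz":[-26.5,-27,5],"twist":[0,0,-13],"jaw":0.3},{"xyz":[-26.5,-27,5],"twist":[0,0,-13],"jaw":0.3},{"xyz":[-26.5,-27,5],"twist":[0,0,-13],"jaw":0.3}]'

```text
time_s: 1.43
tool_pos: [0.3808, 0.261, 0.3542]
tool_rot: [-179.8, 0.1, 172.7]
force: [-0.2, 0.5, -0.1]
grip_width: 0.0608
grasp_force: 0.0
```

```bash
python3 go.py .51 -.015 .15 183.9
```

```text
1.43 [0.3808 0.261  0.3542] [-1.798e+02  1.000e-01  1.727e+02] F [-0.2  0.5 -0.1] w 0.0608 q [-47.  -3.   9. 113.   1.  70.  44.]
[-16.33, -25.72, 4.11] [-0.2, 0.0, -11.2]
```

Call:
servo_tool --plan '[{"xyz":[-16.3,-25.7,4],"twist":[0,0,-11.2],"jaw":0.3},{"xyz":[-16.3,-25.7,4],"twist":[0,0,-11.2],"jaw":0.3},{"xyz":[-16.3,-25.7,4],"twist":[0,0,-11.2],"jaw":0.4},{"xyz":[-16.3,-25.7,4],"twist":[0,0,-11.2],"jaw":0.5},{"xyz":[-16.3,-25.7,4],"twist":[0,0,-11.2],"jaw":0.5},{"xyz":[-16.3,-25.7,4],"twist":[0,0,-11.2],"jaw":0.5},{"xyz":[-16.3,-25.7,4],"twist":[0,0,-11.2],"jaw":0.5},{"xyz":[-16.3,-25.7,4],"twist":[0,0,-11.2],"jaw":0.5},{"xyz":[-16.3,-25.7,4],"twist":[0,0,-11.2],"jaw":0.5},{"xyz":[-16.3,-25.7,4],"twist":[0,0,-11.2],"jaw":0.5}]'

```text
time_s: 2.27
tool_pos: [0.5097, -0.0073, 0.3147]
tool_rot: [-180.0, -0.0, -175.7]
force: [1.0, 0.4, -0.1]
grip_width: 0.0432
grasp_force: 0.0
```

```bash
python3 go.py .51 -.015 .06 183.9 .51 -.015 .0115 183.9; python3 - <<'E'
from h import *
c=grab("top",2); u=proj(c,[.53,-.015,.01])[0].astype(int)
cv2.imwrite("pics/p1.png",crop(c,u[0]-50,u[1]-45,100,90,6,0))
E
```

```text
2.27 [ 0.5097 -0.0073  0.3147] [-180.    -0.  -175.7] F [ 1.   0.4 -0.1] w 0.0432 q [-29.   5.  29. 110.  -3.  65.  95.]
[0.03, -0.77, 9.07] [-0.0, -0.0, 0.4]
[0.03, -0.77, 13.92] [-0.0, -0.0, 0.4]
```

View pics/p1.png

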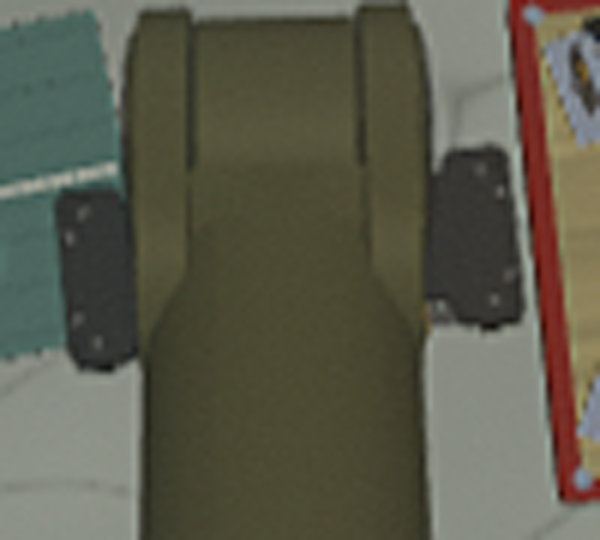

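Call:
servo_tool --plan '[{"xyz":[0,-0.8,4],"twist":[0,0,0.4],"jaw":0.5},{"xyz":[0,-0.8,8],"twist":[0,0,0.4],"jaw":0.5},{"xyz":[0,-0.8,11],"twist":[0,0,0.4],"jaw":0.5},{"xyz":[0,-0.8,13],"twist":[0,0,0.4],"jaw":0.5},{"xyz":[0,-0.8,13],"twist":[0,0,0.4],"jaw":0.5},{"xyz":[0,-0.8,13],"twist":[0,0,0.4],"jaw":0.5}]'

```text
time_s: 2.87
tool_pos: [0.51, -0.0122, 0.1846]
tool_rot: [179.9, -0.0, -175.8]
force: [-0.2, 0.5, 0.1]
grip_width: 0.0436
grasp_force: 0.0
```

```bash
python3 go.py .51 -.015 .02 183.9
```

```text
2.87 [ 0.51   -0.0122  0.1846] [ 179.9   -0.  -175.8] F [-0.2  0.5  0.1] w 0.0436 q [-27.  16.  28. 117. -10.  50. 101.]
[0.02, -0.27, 0.06] [0.1, -0.0, 0.3]
```

Call:
servo_tool --plan '[{"xyz":[0,-0.2,0],"twist":[0,0,0.3],"jaw":0.7},{"xyz":[0,-0.2,0],"twist":[0,0,0.3],"jaw":1},{"xyz":[0,-0.2,0],"twist":[0,0,0.3],"jaw":1},{"xyz":[0,-0.2,0],"twist":[0,0,0.3],"jaw":1},{"xyz":[0,-0.2,0],"twist":[0,0,0.3],"jaw":1},{"xyz":[0,-0.2,0],"twist":[0,0,0.3],"jaw":1},{"xyz":[0,-0.2,0],"twist":[0,0,0.3],"jaw":1}]' --newtons 45

```text
time_s: 3.45
tool_pos: [0.5104, -0.0158, 0.185]
tool_rot: [180.0, 0.0, -176.2]
force: [-0.3, 2.0, 2.6]
grip_width: 0.0155
grasp_force: 44.9
```

```bash
python3 go.py .51 -.015 .02 183.9
```

```text
3.45 [ 0.5104 -0.0158  0.185 ] [ 180.     0.  -176.2] F [-0.3  2.   2.6] w 0.0155 q [-26.  16.  28. 116. -10.  50. 101.]
[0.03, 0.08, 0.1] [0.0, 0.0, -0.1]
```

```bash
python3 go.py .577 -.034 .12 109.4
```

```text
3.45 [ 0.5104 -0.0158  0.185 ] [ 180.     0.  -176.2] F [-0.3  2.   2.6] w 0.0155 q [-26.  16.  28. 116. -10.  50. 101.]
[-6.53, -2.25, -9.9] [0.1, -0.0, 74.4]
```

Call:
servo_tool --plan '[{"xyz":[0,0,-3],"twist":[0,0,0],"jaw":1},{"xyz":[0,0,-6],"twist":[0,0,7],"jaw":1},{"xyz":[-2,-1,-9.9],"twist":[0,0,14],"jaw":1},{"xyz":[-4,-1.5,-9.9],"twist":[0,0,21],"jaw":1},{"xyz":[-6.5,-2.2,-9.9],"twist":[0,0,28],"jaw":1},{"xyz":[-6.5,-2.2,-9.9],"twist":[0,0,35],"jaw":1},{"xyz":[-6.5,-2.2,-9.9],"twist":[0,0,42],"jaw":1},{"xyz":[-6.5,-2.2,-9.9],"twist":[0,0,49],"jaw":1},{"xyz":[-6.5,-2.2,-9.9],"twist":[0,0,56],"jaw":1},{"xyz":[-6.5,-2.2,-9.9],"twist":[0,0,63],"jaw":1}]'

```text
time_s: 4.28
tool_pos: [0.5763, -0.0345, 0.2832]
tool_rot: [-179.9, 0.0, 120.4]
force: [0.2, -0.5, -0.9]
grip_width: 0.0153
grasp_force: 44.9
```

```bash
python3 go.py .577 -.034 .12 109.4
```

```text
4.28 [ 0.5763 -0.0345  0.2832] [-179.9    0.   120.4] F [ 0.2 -0.5 -0.9] w 0.0153 q [-32.  17.  39. 103. -12.  64.  41.]
[0.0, 0.08, -0.09] [-0.1, 0.0, 11.0]
```

Call:
servo_tool --plan '[{"xyz":[0,0,0],"twist":[0,0,7],"jaw":1},{"xyz":[0,0,1],"twist":[0,0,11.2],"jaw":1},{"xyz":[0,0,3],"twist":[0,0,11.2],"jaw":1},{"xyz":[0,0,4.1],"twist":[0,0,11.2],"jaw":1},{"xyz":[0,0,4.1],"twist":[0,0,11.2],"jaw":1},{"xyz":[0,0,4.1],"twist":[0,0,11.2],"jaw":1},{"xyz":[0,0,4.1],"twist":[0,0,11.2],"jaw":1}]'

```text
time_s: 4.87
tool_pos: [0.5768, -0.0343, 0.2433]
tool_rot: [180.0, 0.0, 109.5]
force: [0.3, -0.8, -0.6]
grip_width: 0.0152
grasp_force: 44.9
```

```bash
python3 go.py .577 -.034 .079 109.4; python3 - <<'E'
from h import *
import pickle
T=grab("top",5);S=grab("scene",5);pickle.dump((T,S),open("c1.pkl","wb"))
out=[]
o=env.get_obs(); a=np.radians(o["tool_rot"][2]+180); g=o["tool_pos"][:2]; d=np.array([np.cos(a),np.sin(a)])
for c,u0 in((T,0),(S,0)):
    u=proj(c,[.61,-.145,.066])[0].astype(int)
    im=crop(c,u[0]-28,u[1]-28,56,56,7,0)
    for r in(.0975,.08,.06,.03):
        q=(proj(c,[*(g+r*d),.066])[0]-u+28.5)*7; cv2.circle(im,tuple(q.astype(int)),2,(0,255,0),-1)
    for y in(.022,.047,-.0225):
        b=np.radians(19.4); q=(proj(c,[.6249-y*np.sin(b),-.1705+y*np.cos(b),.066])[0]-u+28.5)*7; cv2.circle(im,tuple(q.astype(int)),2,(255,0,255),-1)
    out.append(im)
cv2.imwrite("pics/p2.png",np.hstack(out))
E
```

```text
4.87 [ 0.5768 -0.0343  0.2433] [180.    0.  109.5] F [ 0.3 -0.8 -0.6] w 0.0152 q [-33.  21.  40. 105. -15.  59.  32.]
[0.02, 0.02, 0.03] [0.0, 0.0, 0.1]
```

View pics/p2.png

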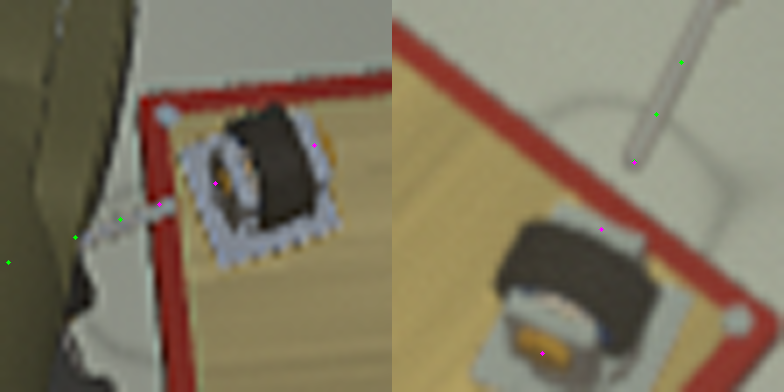

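```bash
cat > lat.py <<'E'
from h import *
import pickle,sys
def lat(cams,cx,cy,yaw,g,pyaw):
    b=np.radians(yaw); X=np.array([np.cos(b),np.sin(b)]);Y=np.array([-np.sin(b),np.cos(b)])
    a=np.radians(pyaw+180); d=np.array([np.cos(a),np.sin(a)])
    for n,c in cams:
        # castor-frame rectified map at z=.066, 0.5 mm/px
        ys=np.arange(-.04,.085,.0005); xs=np.arange(-.02,.02,.0005)
        gx,gy=np.meshgrid(xs,ys); P=np.stack([cx+gx*X[0]+gy*Y[0],cy+gx*X[1]+gy*Y[1],0*gx+.066],-1).reshape(-1,3)
        uv=proj(c,P).astype(np.float32).reshape(*gx.shape,2)
        r=cv2.remap(c["img"],uv[...,0],uv[...,1],cv2.INTER_CUBIC).astype(float)
        o=(r[...,0]-r[...,2])/(r.sum(2)+30)
        cv2.imwrite(f"pics/r_{n}.png",cv2.cvtColor(cv2.resize(r.clip(0,255).astype(np.uint8),None,fx=3,fy=3),cv2.COLOR_RGB2BGR))
        for nm,ya,yb in(("end",.012,.03),("head",-.035,-.014)):
            m=(gy>ya)&(gy<yb)&(r[...,0]-r[...,2]>40)&(abs(gx)<.012)
            print(n,nm,m.sum(),"x",(gx[m].mean()*1000).round(2) if m.any() else None,"y",(gy[m].mean()*1000).round(2) if m.any() else None)
    q=np.array(g)-[cx,cy]; print("punch axis x at castor y=.02 (mm):",(q@X-(q@Y-.02)*(d@X)/(d@Y))*1000)
E
python3 - <<'E'
from lat import *
T,S=pickle.load(open("c1.pkl","rb"))
lat((("T",T),("S",S)),.6249,-.1705,19.4,(.5768,-.0343),109.5)
cv2.imwrite("pics/rr.png",np.hstack([cv2.imread("pics/r_T.png"),cv2.imread("pics/r_S.png")]))
E
```

```text
T end 151 x -0.88 y 18.1
T head 909 x -0.47 y -30.5
S end 397 x 0.43 y 27.65
S head 629 x -0.35 y -20.78
punch axis x at castor y=.02 (mm): 0.08853207362984766
```

View pics/rr.png

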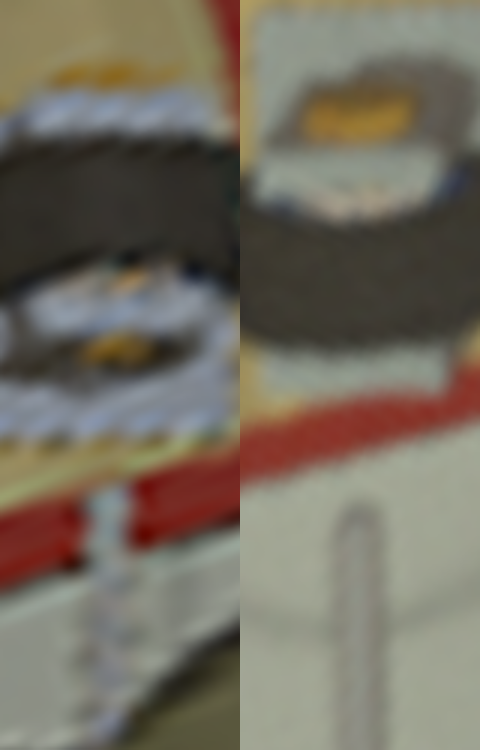

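Call:
servo_tool --plan '[{"xyz":[-0.5,0.05,0],"twist":[0,0,0],"jaw":1},{"xyz":[-1.0,0.05,0],"twist":[0,0,0],"jaw":1},{"xyz":[-1.4,0.05,0],"twist":[0,0,0],"jaw":1},{"xyz":[-1.7,0.05,0],"twist":[0,0,0],"jaw":1},{"xyz":[-1.9,0.05,0],"twist":[0,0,0],"jaw":1},{"xyz":[-2.1,0.05,0],"twist":[0,0,0],"jaw":1},{"xyz":[-2.3,0.05,0],"twist":[0,0,0],"jaw":1},{"xyz":[-2.5,0.05,0],"twist":[0,0,0],"jaw":1},{"xyz":[-2.7,0.05,0],"twist":[0,0,0],"jaw":1}]' --newtons 60

```text
time_s: 6.12
tool_pos: [0.5854, -0.056, 0.242]
tool_rot: [-179.9, -0.4, 109.7]
force: [-5.1, 10.2, 0.0]
grip_width: 0.015
grasp_force: 59.9
```

```bash
python3 go.py .577 -.034 .079 109.4
```

```text
6.12 [ 0.5854 -0.056   0.242 ] [-179.9   -0.4  109.7] F [-5.1 10.2  0. ] w 0.015 q [-30.  22.  40. 104. -16.  60.  36.]
[2.36, -0.05, -0.08] [-0.1, -0.4, 0.3]
```

Call:
servo_tool --plan '[{"xyz":[-0.3,0,-0.03],"twist":[0,0,0],"jaw":1},{"xyz":[-0.6,0,-0.06],"twist":[0,0,0],"jaw":1},{"xyz":[-0.9,0,-0.06],"twist":[0,0,0],"jaw":1},{"xyz":[-1.2,0,-0.06],"twist":[0,0,0],"jaw":1},{"xyz":[-1.4,0,-0.06],"twist":[0,0,0],"jaw":1}]'

```text
time_s: 6.53
tool_pos: [0.5902, -0.0693, 0.2425]
tool_rot: [-179.9, -0.3, 109.7]
force: [-2.1, 6.2, -1.0]
grip_width: 0.0151
grasp_force: 59.9
```

```bash
python3 go.py .577 -.034 .079 109.4
```

```text
6.53 [ 0.5902 -0.0693  0.2425] [-179.9   -0.3  109.7] F [-2.1  6.2 -1. ] w 0.0151 q [-28.  23.  40. 103. -17.  61.  37.]
[3.77, -0.05, -0.03] [-0.1, -0.3, 0.3]
```

Call:
servo_tool --plan '[{"xyz":[-0.3,0,0],"twist":[0,0,0],"jaw":1},{"xyz":[-0.6,0,0],"twist":[0,0,0],"jaw":1},{"xyz":[-0.9,0,0],"twist":[0,0,0],"jaw":1},{"xyz":[-1.2,0,0],"twist":[0,0,0],"jaw":1},{"xyz":[-1.5,0,0],"twist":[0,0,0],"jaw":1},{"xyz":[-1.8,0,0],"twist":[0,0,0],"jaw":1},{"xyz":[-2.1,0,0],"twist":[0,0,0],"jaw":1}]'

```text
time_s: 7.12
tool_pos: [0.5969, -0.0891, 0.2423]
tool_rot: [-179.8, -0.4, 109.7]
force: [-3.6, 6.7, -0.6]
grip_width: 0.0151
grasp_force: 60.0
```

```bash
python3 go.py .577 -.034 .079 109.4
```

```text
7.12 [ 0.5969 -0.0891  0.2423] [-179.8   -0.4  109.7] F [-3.6  6.7 -0.6] w 0.0151 q [-26.  24.  40. 101. -18.  61.  39.]
[5.86, -0.02, -0.03] [-0.2, -0.4, 0.3]
```

Call:
servo_tool --plan '[{"xyz":[-0.2,0,0],"twist":[0,0,0],"jaw":1},{"xyz":[-0.4,0,0],"twist":[0,0,0],"jaw":1},{"xyz":[-0.6,0,0],"twist":[0,0,0],"jaw":1},{"xyz":[-0.8,0,0],"twist":[0,0,0],"jaw":1},{"xyz":[-0.8,0,0],"twist":[0,0,0],"jaw":1},{"xyz":[-0.8,0,0],"twist":[0,0,0],"jaw":1}]'

```text
time_s: 7.62
tool_pos: [0.6006, -0.1004, 0.2435]
tool_rot: [180.0, 0.0, 109.5]
force: [0.4, 0.1, -1.8]
grip_width: 0.0153
grasp_force: 59.9
```

```bash
python3 go.py .577 -.034 .079 109.4;python3 - <<'E'
from h import *
out=[]
for n in("top","scene"):
    c=grab(n,3);u=proj(c,[.63,-.19,.05])[0].astype(int)
    out.append(crop(c,u[0]-28,u[1]-28,56,56,7,0))
cv2.imwrite("pics/p3.png",np.hstack(out))
E
```

```text
7.62 [ 0.6006 -0.1004  0.2435] [180.    0.  109.5] F [ 0.4  0.1 -1.8] w 0.0153 q [-25.  25.  40. 101. -18.  61.  40.]
[7.05, -0.0, 0.05] [0.0, 0.0, 0.1]
```

View pics/p3.png

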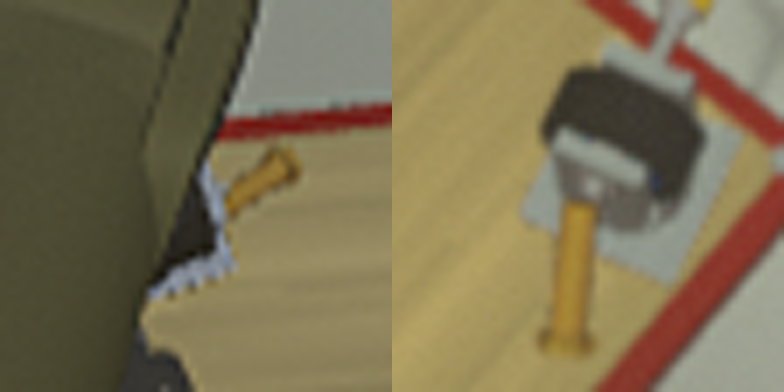

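Call:
servo_tool --plan '[{"xyz":[3,0,0],"twist":[0,0,0],"jaw":1},{"xyz":[6,0,0],"twist":[0,0,0],"jaw":1},{"xyz":[8,0,0],"twist":[0,0,0],"jaw":1},{"xyz":[8.5,0,0],"twist":[0,0,0],"jaw":1},{"xyz":[8.5,0,-3],"twist":[0,0,0],"jaw":1},{"xyz":[8.5,0,-4],"twist":[0,0,0],"jaw":1},{"xyz":[8.5,0,-4],"twist":[0,0,0],"jaw":1}]'

```text
time_s: 8.5
tool_pos: [0.5736, -0.0207, 0.2865]
tool_rot: [179.6, 0.1, 109.5]
force: [0.7, -0.1, -0.7]
grip_width: 0.0152
grasp_force: 59.9
```

```bash
python3 go.py .516 -.047 .12 67.6 
```

```text
8.5 [ 0.5736 -0.0207  0.2865] [1.796e+02 1.000e-01 1.095e+02] F [ 0.7 -0.1 -0.7] w 0.0152 q [-35.  17.  41. 104. -12.  63.  29.]
[-0.55, -6.31, 0.21] [0.4, -0.0, 41.9]
```

Call:
servo_tool --plan '[{"xyz":[0,-2,0],"twist":[0,0,7],"jaw":1},{"xyz":[-0.3,-4,0],"twist":[0,0,14],"jaw":1},{"xyz":[-0.5,-6.3,0],"twist":[0,0,21],"jaw":1},{"xyz":[-0.5,-6.3,0],"twist":[0,0,28],"jaw":1},{"xyz":[-0.5,-6.3,0],"twist":[0,0,35],"jaw":1},{"xyz":[-0.5,-6.3,0],"twist":[0,0,41.9],"jaw":1},{"xyz":[-0.5,-6.3,2],"twist":[0,0,41.9],"jaw":1},{"xyz":[-0.5,-6.3,4],"twist":[0,0,41.9],"jaw":1},{"xyz":[-0.5,-6.3,4],"twist":[0,0,41.9],"jaw":1},{"xyz":[-0.5,-6.3,4],"twist":[0,0,41.9],"jaw":1}]'

```text
time_s: 9.33
tool_pos: [0.5137, -0.0463, 0.2423]
tool_rot: [-179.9, 0.1, 67.6]
force: [0.9, -0.3, -1.0]
grip_width: 0.015
grasp_force: 59.9
```

```bash
python3 go.py .516 -.047 .079 67.6;python3 - <<'E'
from lat import *
T=grab("top",5);S=grab("scene",5);pickle.dump((T,S),open("c2.pkl","wb"))
o=env.get_obs()
lat((("T",T),("S",S)),.4606,-.1805,-22.4,o["tool_pos"][:2],o["tool_rot"][2])
cv2.imwrite("pics/rr2.png",np.hstack([cv2.imread("pics/r_T.png"),cv2.imread("pics/r_S.png")]))
E
```

```text
9.33 [ 0.5137 -0.0463  0.2423] [-1.799e+02  1.000e-01  6.760e+01] F [ 0.9 -0.3 -1. ] w 0.015 q [-40.  14.  47. 114. -12.  57. -10.]
[0.02, 0.24, -0.07] [-0.1, 0.1, -0.0]
T end 179 x 1.96 y 22.39
T head 946 x -0.09 y -30.3
S end 542 x -2.9 y 26.38
S head 1232 x -0.77 y -27.32
punch axis x at castor y=.02 (mm): -1.563311636987985
```

View pics/rr2.png

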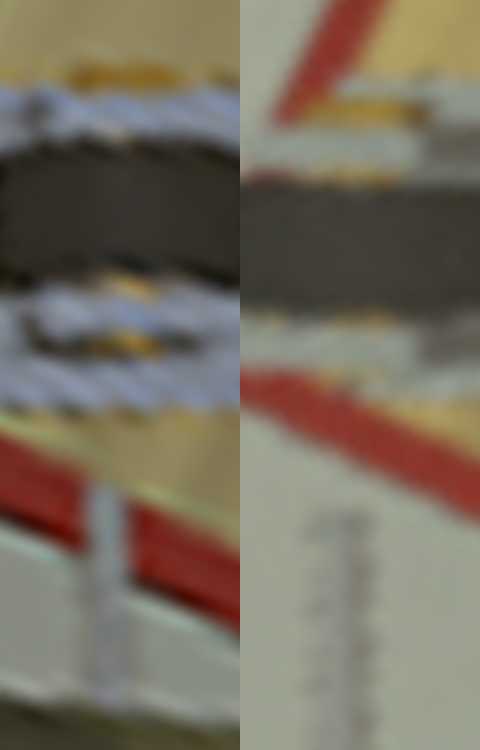

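Call:
servo_tool --plan '[{"xyz":[-0.3,0.28,-0.07],"twist":[0,0,0],"jaw":1},{"xyz":[-0.8,0.28,-0.07],"twist":[0,0,0],"jaw":1},{"xyz":[-1.2,0.28,-0.07],"twist":[0,0,0],"jaw":1},{"xyz":[-1.4,0.28,-0.07],"twist":[0,0,0],"jaw":1},{"xyz":[-1.6,0.28,-0.07],"twist":[0,0,0],"jaw":1},{"xyz":[-1.8,0.28,-0.07],"twist":[0,0,0],"jaw":1},{"xyz":[-2.0,0.28,-0.07],"twist":[0,0,0],"jaw":1},{"xyz":[-2.2,0.28,-0.07],"twist":[0,0,0],"jaw":1},{"xyz":[-2.4,0.28,-0.07],"twist":[0,0,0],"jaw":1}]'

```text
time_s: 10.58
tool_pos: [0.5081, -0.068, 0.2442]
tool_rot: [180.0, -0.1, 67.7]
force: [2.1, 5.8, -0.9]
grip_width: 0.015
grasp_force: 59.9
```

```bash
python3 go.py .516 -.047 .079 67.6
```

```text
10.58 [ 0.5081 -0.068   0.2442] [ 1.80e+02 -1.00e-01  6.77e+01] F [ 2.1  5.8 -0.9] w 0.015 q [-39.  13.  48. 114. -12.  57.  -7.]
[2.24, -0.07, 0.12] [0.0, -0.1, 0.1]
```

Call:
servo_tool --plan '[{"xyz":[-0.3,0,0.06],"twist":[0,0,0],"jaw":1},{"xyz":[-0.6,0,0.08],"twist":[0,0,0],"jaw":1},{"xyz":[-0.9,0,0.08],"twist":[0,0,0],"jaw":1},{"xyz":[-1.2,0,0.08],"twist":[0,0,0],"jaw":1}]'

```text
time_s: 10.92
tool_pos: [0.5048, -0.076, 0.2439]
tool_rot: [179.9, -0.4, 67.8]
force: [3.0, 9.7, -1.1]
grip_width: 0.0155
grasp_force: 59.9
```

```bash
python3 go.py .516 -.047 .079 67.6
```

```text
10.92 [ 0.5048 -0.076   0.2439] [179.9  -0.4  67.8] F [ 3.   9.7 -1.1] w 0.0155 q [-38.  13.  48. 115. -12.  57.  -6.]
[3.11, -0.06, 0.11] [0.1, -0.4, 0.2]
```

Call:
servo_tool --plan '[{"xyz":[-0.3,0,0.06],"twist":[0,0,0],"jaw":1},{"xyz":[-0.6,0,0.06],"twist":[0,0,0],"jaw":1},{"xyz":[-0.9,0,0.06],"twist":[0,0,0],"jaw":1},{"xyz":[-1.2,0,0.06],"twist":[0,0,0],"jaw":1},{"xyz":[-1.5,0,0.06],"twist":[0,0,0],"jaw":1}]'

```text
time_s: 11.33
tool_pos: [0.4986, -0.0916, 0.2432]
tool_rot: [179.9, -0.2, 67.8]
force: [2.5, 7.5, 0.2]
grip_width: 0.015
grasp_force: 59.9
```

```bash
python3 go.py .516 -.047 .079 67.6
```

```text
11.33 [ 0.4986 -0.0916  0.2432] [179.9  -0.2  67.8] F [2.5 7.5 0.2] w 0.015 q [-37.  12.  49. 115. -11.  57.  -5.]
[4.79, -0.08, 0.04] [0.1, -0.2, 0.2]
```

Call:
servo_tool --plan '[{"xyz":[-0.3,0,0],"twist":[0,0,0],"jaw":1},{"xyz":[-0.6,0,0],"twist":[0,0,0],"jaw":1},{"xyz":[-0.9,0,0],"twist":[0,0,0],"jaw":1},{"xyz":[-1.2,0,0],"twist":[0,0,0],"jaw":1},{"xyz":[-1.5,0,0],"twist":[0,0,0],"jaw":1},{"xyz":[-1.8,0,0],"twist":[0,0,0],"jaw":1},{"xyz":[-2.0,0,0],"twist":[0,0,0],"jaw":1},{"xyz":[-2.1,0,0],"twist":[0,0,0],"jaw":1},{"xyz":[-2.1,0,0],"twist":[0,0,0],"jaw":1}]'

```text
time_s: 12.08
tool_pos: [0.4892, -0.1138, 0.2426]
tool_rot: [-180.0, 0.0, 67.6]
force: [0.5, 0.3, -1.7]
grip_width: 0.0149
grasp_force: 59.9
```

```bash
python3 go.py .516 -.047 .079 67.6
```

```text
12.08 [ 0.4892 -0.1138  0.2426] [-180.     0.    67.6] F [ 0.5  0.3 -1.7] w 0.0149 q [-35.  12.  50. 116. -11.  57.  -3.]
[7.2, -0.07, -0.05] [-0.0, 0.0, -0.0]
```

Call:
servo_tool --plan '[{"xyz":[3,0,0],"twist":[0,0,0],"jaw":1},{"xyz":[6,0,0],"twist":[0,0,0],"jaw":1},{"xyz":[8,0,0],"twist":[0,0,0],"jaw":1},{"xyz":[9,0,0],"twist":[0,0,0],"jaw":1},{"xyz":[9,0,-2],"twist":[0,0,0],"jaw":1},{"xyz":[9,0,-2],"twist":[0,0,0],"jaw":1}]'

```text
time_s: 12.58
tool_pos: [0.5249, -0.0301, 0.2647]
tool_rot: [179.8, -0.1, 67.7]
force: [0.8, -1.2, -1.8]
grip_width: 0.0149
grasp_force: 59.9
```

```bash
python3 go.py .445 .04 .09 85 .445 .04 .021 85
```

```text
12.58 [ 0.5249 -0.0301  0.2647] [ 1.798e+02 -1.000e-01  6.770e+01] F [ 0.8 -1.2 -1.8] w 0.0149 q [-42.  13.  47. 112. -11.  60. -12.]
[3.45, -10.06, 1.04] [0.2, -0.0, -17.3]
[3.44, -10.08, 7.94] [0.2, -0.0, -17.3]
```

Call:
servo_tool --plan '[{"xyz":[1.2,-3.3,0],"twist":[0,0,-6],"jaw":1},{"xyz":[2.4,-6.6,0],"twist":[0,0,-12],"jaw":1},{"xyz":[3.4,-10,1],"twist":[0,0,-17.3],"jaw":1},{"xyz":[3.4,-10,3],"twist":[0,0,-17.3],"jaw":1},{"xyz":[3.4,-10,5],"twist":[0,0,-17.3],"jaw":1},{"xyz":[3.4,-10,7],"twist":[0,0,-17.3],"jaw":1},{"xyz":[3.4,-10,7.3],"twist":[0,0,-17.3],"jaw":1},{"xyz":[3.4,-10,7.3],"twist":[0,0,-17.3],"jaw":1},{"xyz":[3.4,-10,7.3],"twist":[0,0,-17.3],"jaw":1}]'

```text
time_s: 13.33
tool_pos: [0.4445, 0.0387, 0.19]
tool_rot: [180.0, 0.0, 84.9]
force: [0.6, -0.4, -0.7]
grip_width: 0.0149
grasp_force: 59.9
```

```bash
python3 go.py .445 .04 .021 85
```

```text
13.33 [0.4445 0.0387 0.19  ] [180.    0.   84.9] F [ 0.6 -0.4 -0.7] w 0.0149 q [-49.   8.  43. 125.  -8.  49.  -6.]
[0.13, 0.04, 0.5] [0.0, 0.0, -0.1]
```

Call:
servo_tool --plan '[{"xyz":[0,0,0.3],"twist":[0,0,0],"jaw":1},{"xyz":[0,0,0.48],"twist":[0,0,0],"jaw":1},{"xyz":[0,0,0.48],"twist":[0,0,0],"jaw":1},{"xyz":[0,0,0.48],"twist":[0,0,0],"jaw":0.7},{"xyz":[0,0,0.48],"twist":[0,0,0],"jaw":0.6},{"xyz":[0,0,0.48],"twist":[0,0,0],"jaw":0.6},{"xyz":[0,0,-3.5],"twist":[0,0,0],"jaw":0.5},{"xyz":[0,0,-7.5],"twist":[0,0,0],"jaw":0.5},{"xyz":[0,0,-11],"twist":[0,0,0],"jaw":0.3},{"xyz":[0,0,-11],"twist":[0,0,0],"jaw":0.3}]' --newtons 30

```text
time_s: 14.17
tool_pos: [0.4471, 0.0395, 0.3062]
tool_rot: [179.4, -0.4, 84.9]
force: [1.1, -0.4, -0.4]
grip_width: 0.0497
grasp_force: 0.0
```

```bash
python3 go.py; python3 - <<'E'
from h import *
import pickle
T=grab("top",4);S=grab("scene",4);pickle.dump((T,S),open("c3.pkl","wb"))
a=crop(T,148,145,258,90,3.1,0)
b=crop(S,105,150,250,135,3.1,0)
cv2.imwrite("pics/p4.png",np.vstack([cv2.resize(a,(800,279)),cv2.resize(b,(593,320)) if 0 else cv2.copyMakeBorder(cv2.resize(b,(590,318)),0,0,0,210,cv2.BORDER_CONSTANT)]))
# orange blobs
for n,c in(("T",T),("S",S)):
    im=c["img"].astype(int); hsv=cv2.cvtColor(c["img"],cv2.COLOR_RGB2HSV)
    m=((hsv[...,1]>150)&(hsv[...,0]>12)&(hsv[...,0]<28)&(hsv[...,2]>90)).astype(np.uint8)
    k,l,st,ce=cv2.connectedComponentsWithStats(m)
    for i in range(1,k):
        if st[i,4]>12:
            p=np.argwhere(l==i)[:,::-1].astype(float); ev,V=np.linalg.eigh(np.cov((p-p.mean(0)).T))
            t=(p-p.mean(0))@V[:,1]; e=[p.mean(0)+V[:,1]*q for q in(t.min(),t.max())]
            print(n,st[i],ce[i].round(1),[x.round(1).tolist() for x in e],[unproj(c,*x,.026).round(4)[:2].tolist() for x in e])
E
```

```text
14.17 [0.4471 0.0395 0.3062] [179.4  -0.4  84.9] F [ 1.1 -0.4 -0.4] w 0.0497 q [-53.  -5.  43. 119.   3.  64. -16.]
T [336 148  11   8  37] [341.  151.2] [[345.6, 148.3], [335.7, 154.6]] [[0.6518, -0.2347], [0.6335, -0.2041]]
T [340 215  14   6  36] [346.4 217.6] [[352.8, 219.7], [340.1, 215.6]] [[0.435, -0.2453], [0.4485, -0.2087]]
S [236 162  28  22 153] [248.7 172.8] [[262.6, 162.9], [236.8, 181.3]] [[0.4593, 0.0923], [0.4487, 0.0062]]
S [159 231  17  15  78] [166.8 238. ] [[174.3, 231.2], [160.1, 244.2]] [[0.4355, -0.196], [0.4359, -0.2414]]
S [226 280   8  22  90] [230.1 290.8] [[231.3, 279.9], [228.9, 300.8]] [[0.6215, -0.1893], [0.6512, -0.2269]]
```

View pics/p4.png

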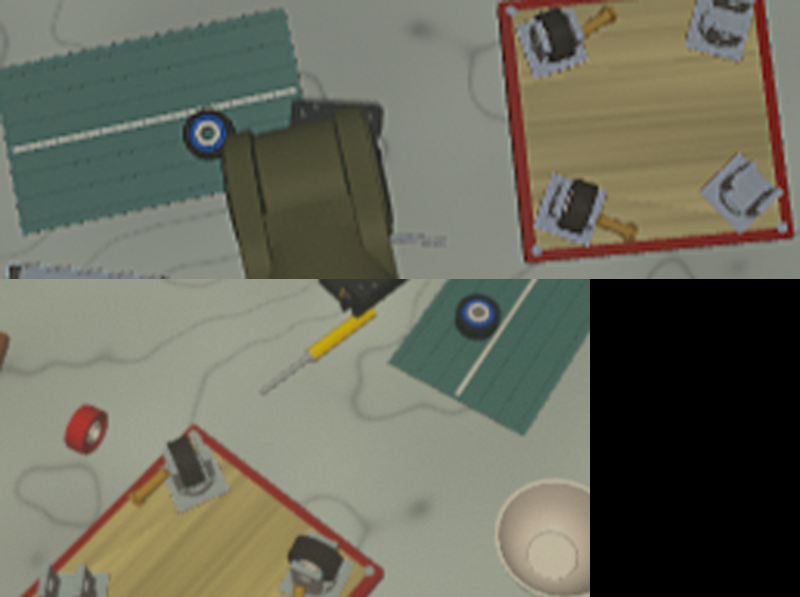

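```bash
cat >> h.py <<'E'
def tri(T,S,a,b):
    P=[c["camera_matrix"]@np.c_[c["R"],c["t"]] for c in(T,S)]
    X=cv2.triangulatePoints(P[0],P[1],np.array(a,float),np.array(b,float))[:,0]; return X[:3]/X[3]
E
python3 - <<'E'
from h import *;import pickle
T,S=pickle.load(open("c3.pkl","rb"))
for n,a,b in(("a head",(345.6,148.3),(228.9,300.8)),("a mid",(341,151.2),(230.1,290.8)),("a end",(335.7,154.6),(231.3,279.9)),("b head",(352.8,219.7),(160.1,244.2)),("b mid",(346.4,217.6),(166.8,238)),("b end",(340.1,215.6),(174.3,231.2))):
    print(n,(tri(T,S,a,b)*1000).round(0))
E
```

```text
a head [ 652. -231.   35.]
a mid [ 641. -215.   46.]
a end [ 629. -197.   57.]
b head [ 436. -243.   29.]
b mid [ 442. -223.   40.]
b end [ 448. -203.   54.]
```

```bash
python3 go.py .625 -.1705 .14 109.4
```

```text
14.57 [0.4437 0.0395 0.2985] [-1.799e+02  1.000e-01  8.490e+01] F [-0.4 -1.1  0.3] w 0.0607 q [-53.  -4.  43. 120.   3.  63. -16.]
[-19.32, 19.91, -0.56] [-0.1, 0.1, -24.5]
```

Call:
servo_tool --plan '[{"xyz":[-19.3,19.9,-0.6],"twist":[0,0,-24.5],"jaw":0.2},{"xyz":[-19.3,19.9,-0.6],"twist":[0,0,-24.5],"jaw":0.2},{"xyz":[-19.3,19.9,-0.6],"twist":[0,0,-24.5],"jaw":0.2},{"xyz":[-19.3,19.9,-0.6],"twist":[0,0,-24.5],"jaw":0.2},{"xyz":[-19.3,19.9,-0.6],"twist":[0,0,-24.5],"jaw":0.2},{"xyz":[-19.3,19.9,-0.6],"twist":[0,0,-24.5],"jaw":0.2},{"xyz":[-19.3,19.9,-0.6],"twist":[0,0,-24.5],"jaw":0.2},{"xyz":[-19.3,19.9,-0.6],"twist":[0,0,-24.5],"jaw":0.2},{"xyz":[-19.3,19.9,-0.6],"twist":[0,0,-24.5],"jaw":0.2},{"xyz":[-19.3,19.9,-0.6],"twist":[0,0,-24.5],"jaw":0.2}]'

```text
time_s: 15.4
tool_pos: [0.6253, -0.1725, 0.3039]
tool_rot: [-179.8, 0.1, 109.2]
force: [0.1, 0.7, -0.4]
grip_width: 0.0696
grasp_force: 0.0
```

```bash
python3 go.py .625 -.1705 .066 109.4
```

```text
15.4 [ 0.6253 -0.1725  0.3039] [-1.798e+02  1.000e-01  1.092e+02] F [ 0.1  0.7 -0.4] w 0.0696 q [-24.  28.  49.  92. -22.  70.  49.]
[0.21, 0.06, 7.39] [-0.2, 0.1, -0.2]
```

Call:
servo_tool --plan '[{"xyz":[0.1,0,3],"twist":[0,0,0],"jaw":0.2},{"xyz":[0.1,0,5.5],"twist":[0,0,0],"jaw":0.2},{"xyz":[0.1,0,7.3],"twist":[0,0,0],"jaw":0.2},{"xyz":[0.1,0,7.3],"twist":[0,0,0],"jaw":0.2},{"xyz":[0.1,0,7.3],"twist":[0,0,0],"jaw":0.6},{"xyz":[0.1,0,7.3],"twist":[0,0,0],"jaw":0.6},{"xyz":[0.1,0,7.3],"twist":[0,0,0],"jaw":0.6},{"xyz":[0.1,0,7.3],"twist":[0,0,0],"jaw":0.6},{"xyz":[0.1,0,7.3],"twist":[0,0,0],"jaw":0.6}]' --newtons 25

```text
time_s: 16.15
tool_pos: [0.6254, -0.1695, 0.2343]
tool_rot: [179.9, 0.0, 109.4]
force: [-0.9, 0.3, 5.6]
grip_width: 0.0496
grasp_force: 24.9
```

```bash
python3 go.py .625 -.1705 .066 109.4
```

```text
16.15 [ 0.6254 -0.1695  0.2343] [179.9   0.  109.4] F [-0.9  0.3  5.6] w 0.0496 q [-22.  32.  47.  95. -26.  63.  51.]
[-0.08, -0.07, 0.43] [0.1, 0.0, 0.0]
```

```bash
python3 - <<'E'
s=open("go.py").read()
s=s.replace("def calc(gx,gy,gz,yaw):","def calc(gx,gy,gz,yaw,tilt=0):").replace('degrees=True)\n    tcp','degrees=True)*Ro.from_euler("y",tilt,degrees=True)\n    tcp')
s=s.replace("range(0,len(v),4)","range(0,len(v),5)").replace("v[i:i+4]","v[i:i+5]")
open("go.py","w").write(s)
E
python3 go.py .551 .271 .17 100.2 0
```

```text
16.15 [ 0.6254 -0.1695  0.2343] [179.9   0.  109.4] F [-0.9  0.3  5.6] w 0.0496 q [-22.  32.  47.  95. -26.  63.  51.]
[44.01, 7.67, -9.98] [0.1, 0.0, 9.2]
```

Call:
servo_tool --plan '[{"xyz":[0,0,-2],"twist":[0,0,0],"jaw":0.6},{"xyz":[0,0,-4],"twist":[0,0,0],"jaw":0.6},{"xyz":[0,0,-7],"twist":[0,0,0],"jaw":0.6},{"xyz":[0,0,-10],"twist":[0,0,0],"jaw":0.6},{"xyz":[0,0,-10],"twist":[0,0,0],"jaw":0.6}]'

```text
time_s: 16.57
tool_pos: [0.6266, -0.1707, 0.3395]
tool_rot: [179.5, 0.3, 109.4]
force: [1.3, -1.3, 0.4]
grip_width: 0.0496
grasp_force: 24.9
```

```bash
python3 go.py .551 .271 .17 100.2 0
```

```text
16.57 [ 0.6266 -0.1707  0.3395] [179.5   0.3 109.4] F [ 1.3 -1.3  0.4] w 0.0496 q [-25.  26.  50.  90. -21.  73.  48.]
[44.17, 7.55, 0.4] [0.6, 0.2, 9.2]
```

Call:
servo_tool --plan '[{"xyz":[38,6.5,0],"twist":[0,0,9.2],"jaw":0.6},{"xyz":[38,6.5,0],"twist":[0,0,9.2],"jaw":0.6},{"xyz":[38,6.5,0],"twist":[0,0,9.2],"jaw":0.6},{"xyz":[38,6.5,0],"twist":[0,0,9.2],"jaw":0.6},{"xyz":[38,6.5,0],"twist":[0,0,9.2],"jaw":0.6},{"xyz":[38,6.5,0],"twist":[0,0,9.2],"jaw":0.6},{"xyz":[38,6.5,0],"twist":[0,0,9.2],"jaw":0.6},{"xyz":[38,6.5,0],"twist":[0,0,9.2],"jaw":0.6},{"xyz":[38,6.5,0],"twist":[0,0,9.2],"jaw":0.6},{"xyz":[38,6.5,0],"twist":[0,0,9.2],"jaw":0.6}]'

```text
time_s: 17.4
tool_pos: [0.5575, 0.2196, 0.3323]
tool_rot: [-180.0, -0.3, 100.8]
force: [-0.6, 1.8, -1.7]
grip_width: 0.05
grasp_force: 24.9
```

```bash
python3 go.py .551 .271 .10 100.2 -40 .551 .271 .036 100.2 -40
```

```text
17.4 [0.5575 0.2196 0.3323] [-180.    -0.3  100.8] F [-0.6  1.8 -1.7] w 0.05 q [-63.  19.  48.  98. -15.  70.  -1.]
[15.66, 0.45, 10.74] [0.2, -40.3, 0.6]
[15.63, 0.45, 17.14] [0.2, -40.3, 0.6]
```

Call:
servo_tool --plan '[{"xyz":[2.6,0.4,1.8],"twist":[0,-6.8,0.6],"jaw":0.6},{"xyz":[5.2,0.4,3.6],"twist":[0,-13.5,0.6],"jaw":0.6},{"xyz":[7.8,0.4,5.4],"twist":[0,-20,0.6],"jaw":0.6},{"xyz":[10.5,0.4,7.2],"twist":[0,-27,0.6],"jaw":0.6},{"xyz":[13,0.4,9],"twist":[0,-34,0.6],"jaw":0.6},{"xyz":[15.6,0.4,10.7],"twist":[0,-40.3,0.6],"jaw":0.6},{"xyz":[15.6,0.4,12],"twist":[0,-40.3,0.6],"jaw":0.6},{"xyz":[15.6,0.4,14],"twist":[0,-40.3,0.6],"jaw":0.6},{"xyz":[15.6,0.4,15],"twist":[0,-40.3,0.6],"jaw":0.6},{"xyz":[15.6,0.4,15],"twist":[0,-40.3,0.6],"jaw":0.6}]'

```text
time_s: 18.23
tool_pos: [0.5353, 0.3642, 0.1801]
tool_rot: [180.0, 40.4, 99.7]
force: [-0.1, -0.6, 0.1]
grip_width: 0.0497
grasp_force: 24.9
```

```bash
python3 go.py .551 .271 .036 100.2 -40;  python3 - <<'E'
from h import *
c=grab("scene",2);u=proj(c,[.55,.27,.05])[0].astype(int)
cv2.imwrite("pics/p5.png",crop(c,u[0]-45,u[1]-45,90,90,6,0))
E
```

```text
18.23 [0.5353 0.3642 0.1801] [180.   40.4  99.7] F [-0.1 -0.6  0.1] w 0.0497 q [-78.  48.  48.  89.   2.  75. -27.]
[2.03, -0.11, 0.7] [-0.4, 0.4, -0.4]
```

View pics/p5.png

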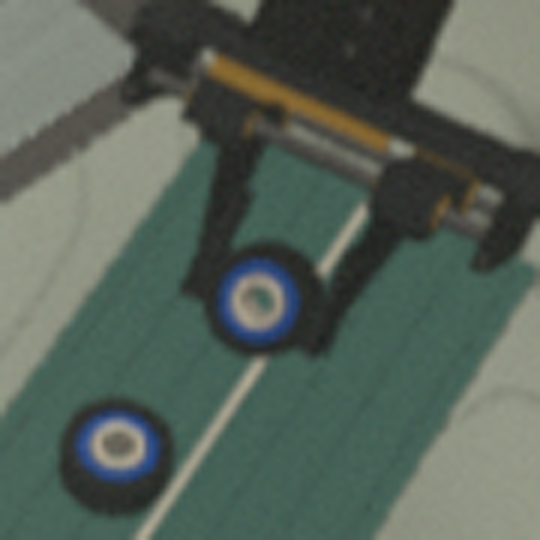

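Call:
servo_tool --plan '[{"xyz":[1,0,0.3],"twist":[0,0,0],"jaw":0.6},{"xyz":[2.0,-0.1,0.6],"twist":[0,0,0],"jaw":0.6},{"xyz":[2.0,-0.1,0.6],"twist":[0,0,0],"jaw":0.6},{"xyz":[2.0,-0.1,0.6],"twist":[0,0,0],"jaw":0.4},{"xyz":[2.0,-0.1,0.6],"twist":[0,0,0],"jaw":0.2},{"xyz":[2.0,-0.1,0.6],"twist":[0,0,0],"jaw":0.2},{"xyz":[2.0,-0.1,0.6],"twist":[0,0,0],"jaw":0.2}]'

```text
time_s: 18.92
tool_pos: [0.5335, 0.3758, 0.1657]
tool_rot: [179.7, 40.3, 99.5]
force: [-0.8, -0.1, 0.0]
grip_width: 0.0644
grasp_force: 0.0
```

```bash
python3 go.py .551 .30 .14 100.2 -40 .50 .1 .14 80 0;  python3 - <<'E'
from h import *
c=grab("scene",2);u=proj(c,[.55,.27,.05])[0].astype(int)
cv2.imwrite("pics/p6.png",crop(c,u[0]-45,u[1]-45,90,90,4,0))
E
```

```text
18.92 [0.5335 0.3758 0.1657] [179.7  40.3  99.5] F [-0.8 -0.1  0. ] w 0.0644 q [-78.  49.  47.  88.   1.  74. -28.]
[-4.34, 0.4, -9.42] [-0.2, 0.3, -0.6]
[-29.27, -7.88, 6.64] [7.1, 39.8, 18.8]
```

View pics/p6.png

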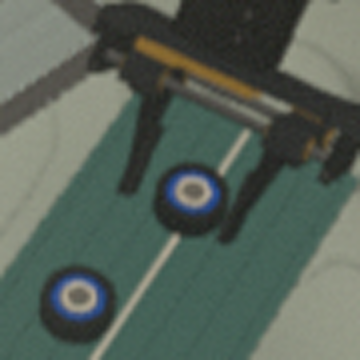

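```bash
python3 go.py .52 .2 .17 90 0
```

```text
19.02 [0.5335 0.3758 0.1656] [179.7  40.3  99.5] F [ 0.2 -0.4  0.5] w 0.0675 q [-78.  49.  47.  88.   1.  74. -28.]
[-23.95, -4.21, -1.8] [3.6, 40.2, 9.2]
```

Call:
servo_tool --plan '[{"xyz":[0,0,-4],"twist":[0,0,0],"jaw":0.2},{"xyz":[-2,0,-8],"twist":[0,0,0],"jaw":0.2},{"xyz":[-5,-0.5,-9],"twist":[0.5,7,1],"jaw":0.2},{"xyz":[-9,-1,-8],"twist":[1,14,3],"jaw":0.2},{"xyz":[-13,-2,-7],"twist":[1.5,21,5],"jaw":0.2},{"xyz":[-17,-3,-5],"twist":[2,28,6],"jaw":0.2},{"xyz":[-21,-4,-3],"twist":[3,34,8],"jaw":0.2},{"xyz":[-24,-4.2,-1.8],"twist":[3.6,40.2,9.2],"jaw":0.2},{"xyz":[-24,-4.2,-1.8],"twist":[3.6,40.2,9.2],"jaw":0.2}]'

```text
time_s: 19.77
tool_pos: [0.5225, 0.187, 0.3377]
tool_rot: [179.8, -0.4, 89.0]
force: [1.8, -1.5, 0.7]
grip_width: 0.0695
grasp_force: 0.0
```

```bash
python3 go.py .463 -.1815 .14 67.6 0
```

```text
19.77 [0.5225 0.187  0.3377] [179.8  -0.4  89. ] F [ 1.8 -1.5  0.7] w 0.0695 q [-70.  13.  54. 104. -12.  69. -13.]
[-36.97, -5.32, 3.09] [0.1, -0.4, 21.4]
```

Call:
servo_tool --plan '[{"xyz":[-37,-5.3,2],"twist":[0,0,21.4],"jaw":0.2},{"xyz":[-37,-5.3,2],"twist":[0,0,21.4],"jaw":0.2},{"xyz":[-37,-5.3,2],"twist":[0,0,21.4],"jaw":0.2},{"xyz":[-37,-5.3,2],"twist":[0,0,21.4],"jaw":0.2},{"xyz":[-37,-5.3,2],"twist":[0,0,21.4],"jaw":0.2},{"xyz":[-37,-5.3,2],"twist":[0,0,21.4],"jaw":0.2},{"xyz":[-37,-5.3,2],"twist":[0,0,21.4],"jaw":0.2},{"xyz":[-37,-5.3,2],"twist":[0,0,21.4],"jaw":0.2},{"xyz":[-37,-5.3,2],"twist":[0,0,21.4],"jaw":0.2},{"xyz":[-37,-5.3,2],"twist":[0,0,21.4],"jaw":0.2}]'

```text
time_s: 20.6
tool_pos: [0.464, -0.1799, 0.3143]
tool_rot: [179.9, 0.2, 67.8]
force: [-0.5, -0.6, -0.6]
grip_width: 0.0694
grasp_force: 0.0
```

```bash
python3 go.py .463 -.1815 .066 67.6 0
```

```text
20.6 [ 0.464  -0.1799  0.3143] [179.9   0.2  67.8] F [-0.5 -0.6 -0.6] w 0.0694 q [-47.   6.  69. 113.  -6.  65.   2.]
[-0.15, -0.04, 8.43] [0.1, 0.2, 0.2]
```

Call:
servo_tool --plan '[{"xyz":[-0.1,0,2],"twist":[0,0,0.2],"jaw":0.2},{"xyz":[-0.1,0,4],"twist":[0,0,0.2],"jaw":0.2},{"xyz":[-0.1,0,4],"twist":[0,0,0.2],"jaw":0.2}]'

```text
time_s: 20.85
tool_pos: [0.4653, -0.1707, 0.2711]
tool_rot: [-179.7, 0.1, 68.3]
force: [-1.6, 1.0, 0.2]
grip_width: 0.0695
grasp_force: 0.0
```

```bash
python3 go.py .463 -.1815 .068 67.6 0
```

```text
20.85 [ 0.4653 -0.1707  0.2711] [-1.797e+02  1.000e-01  6.830e+01] F [-1.6  1.   0.2] w 0.0695 q [-44.  12.  67. 115. -12.  61.   7.]
[-1.07, 0.21, 3.91] [-0.3, 0.1, 0.7]
```

Call:
servo_tool --plan '[{"xyz":[0,0,0],"twist":[0,0,0],"jaw":0.2},{"xyz":[0,0,0],"twist":[0,0,0],"jaw":0.2}]'

```text
time_s: 21.02
tool_pos: [0.4672, -0.1712, 0.2747]
tool_rot: [180.0, 0.0, 68.4]
force: [0.2, -0.0, -0.5]
grip_width: 0.0696
grasp_force: 0.0
```

```bash
python3 go.py .463 -.1815 .068 67.6 0
```

```text
21.02 [ 0.4672 -0.1712  0.2747] [180.    0.   68.4] F [ 0.2 -0.  -0.5] w 0.0696 q [-44.  11.  67. 115. -12.  61.   7.]
[-1.11, -0.01, 4.27] [0.0, 0.0, 0.8]
```

Call:
servo_tool --plan '[{"xyz":[-1.1,0,0],"twist":[0,0,0.8],"jaw":0.2},{"xyz":[-1.1,0,0],"twist":[0,0,0.8],"jaw":0.2},{"xyz":[-1.1,0,1.5],"twist":[0,0,0.8],"jaw":0.2},{"xyz":[-1.1,0,1.5],"twist":[0,0,0.8],"jaw":0.2},{"xyz":[-1.1,0,1.5],"twist":[0,0,0.8],"jaw":0.2}]'

```text
time_s: 21.43
tool_pos: [0.4626, -0.1815, 0.259]
tool_rot: [-180.0, -0.0, 67.6]
force: [0.6, -0.4, 0.0]
grip_width: 0.0694
grasp_force: 0.0
```

```bash
python3 go.py .463 -.1815 .068 67.6 0
```

```text
21.43 [ 0.4626 -0.1815  0.259 ] [-180.    -0.    67.6] F [ 0.6 -0.4  0. ] w 0.0694 q [-41.  13.  66. 116. -14.  59.   9.]
[0.02, 0.04, 2.7] [-0.0, -0.0, -0.0]
```

Settled; descend and grip.

Call:
servo_tool --plan '[{"xyz":[0,0,1.2],"twist":[0,0,0],"jaw":0.2},{"xyz":[0,0,2.6],"twist":[0,0,0],"jaw":0.2},{"xyz":[0,0,2.6],"twist":[0,0,0],"jaw":0.2},{"xyz":[0,0,2.6],"twist":[0,0,0],"jaw":0.2},{"xyz":[0,0,2.6],"twist":[0,0,0],"jaw":0.6},{"xyz":[0,0,2.6],"twist":[0,0,0],"jaw":0.6},{"xyz":[0,0,2.6],"twist":[0,0,0],"jaw":0.6},{"xyz":[0,0,2.6],"twist":[0,0,0],"jaw":0.6},{"xyz":[0,0,2.6],"twist":[0,0,0],"jaw":0.6}]'

```text
time_s: 22.18
tool_pos: [0.463, -0.1813, 0.2334]
tool_rot: [180.0, -0.1, 67.6]
force: [-1.4, 0.5, 4.1]
grip_width: 0.0498
grasp_force: 25.0
```

```bash
python3 go.py .463 -.1815 .068 67.6 0
```

```text
22.18 [ 0.463  -0.1813  0.2334] [ 1.80e+02 -1.00e-01  6.76e+01] F [-1.4  0.5  4.1] w 0.0498 q [-38.  16.  64. 117. -18.  57.  12.]
[-0.02, 0.01, 0.14] [0.0, -0.1, 0.0]
```

Call:
servo_tool --plan '[{"xyz":[0,0,-2],"twist":[0,0,0],"jaw":0.6},{"xyz":[0,0,-4],"twist":[0,0,0],"jaw":0.6},{"xyz":[0,0,-7],"twist":[0,0,0],"jaw":0.6},{"xyz":[0,0,-10],"twist":[0,0,0],"jaw":0.6},{"xyz":[0,0,-10],"twist":[0,0,0],"jaw":0.6}]'

```text
time_s: 22.6
tool_pos: [0.4645, -0.183, 0.3378]
tool_rot: [179.5, -0.2, 67.6]
force: [0.4, -0.4, -0.6]
grip_width: 0.0497
grasp_force: 25.0
```

```bash
python3 go.py .562 .209 .17 100.2 0
```

```text
22.6 [ 0.4645 -0.183   0.3378] [179.5  -0.2  67.6] F [ 0.4 -0.4 -0.6] w 0.0497 q [-47.   3.  68. 111.  -3.  67.  -0.]
[39.95, -5.94, 0.5] [0.5, -0.1, -32.6]
```

Call:
servo_tool --plan '[{"xyz":[38,-5.6,0],"twist":[0,0,-32.6],"jaw":0.6},{"xyz":[38,-5.6,0],"twist":[0,0,-32.6],"jaw":0.6},{"xyz":[38,-5.6,0],"twist":[0,0,-32.6],"jaw":0.6},{"xyz":[38,-5.6,0],"twist":[0,0,-32.6],"jaw":0.6},{"xyz":[38,-5.6,0],"twist":[0,0,-32.6],"jaw":0.6},{"xyz":[38,-5.6,0],"twist":[0,0,-32.6],"jaw":0.6},{"xyz":[38,-5.6,0],"twist":[0,0,-32.6],"jaw":0.6},{"xyz":[38,-5.6,0],"twist":[0,0,-32.6],"jaw":0.6},{"xyz":[38,-5.6,0],"twist":[0,0,-32.6],"jaw":0.6},{"xyz":[38,-5.6,0],"twist":[0,0,-32.6],"jaw":0.6}]'

```text
time_s: 23.43
tool_pos: [0.5555, 0.2005, 0.3317]
tool_rot: [180.0, -0.2, 100.8]
force: [-0.3, -0.1, -0.9]
grip_width: 0.0496
grasp_force: 25.0
```

```bash
python3 go.py .562 .209 .10 100.2 -40; python3 - <<'E'
from h import *
c=grab("scene",3); hsv=cv2.cvtColor(c["img"],cv2.COLOR_RGB2HSV)
m=cv2.inRange(hsv,(105,120,60),(130,255,255));k,l,st,ce=cv2.connectedComponentsWithStats(m)
M=np.array([.5602,.2188]);a=np.radians(10.2)
for i in range(1,k):
    if st[i,4]>15:
        x,y,w,h=st[i,:4]; p=unproj(c,x+(w-1)/2,y+(h-1)/2,.025)[:2]; d=p-M; print(st[i],p.round(4),"s",(-d[0]*np.sin(a)+d[1]*np.cos(a)).round(4),"x",(d[0]*np.cos(a)+d[1]*np.sin(a)).round(4))
E
```

```text
23.43 [0.5555 0.2005 0.3317] [180.   -0.2 100.8] F [-0.3 -0.1 -0.9] w 0.0496 q [-63.  18.  49.  99. -15.  70.   0.]
[11.22, 0.91, 10.64] [0.2, -40.2, 0.6]
[330 133  13  11  39] [0.5505 0.2863] s 0.0681 x 0.0024
[306 165  14  12  59] [0.5698 0.1629] s -0.0568 x -0.0004
```

Call:
servo_tool --plan '[{"xyz":[1.9,0.4,1.8],"twist":[0,-6.8,0.6],"jaw":0.6},{"xyz":[3.8,0.9,3.6],"twist":[0,-13.5,0.6],"jaw":0.6},{"xyz":[5.7,0.9,5.4],"twist":[0,-20,0.6],"jaw":0.6},{"xyz":[7.6,0.9,7.2],"twist":[0,-27,0.6],"jaw":0.6},{"xyz":[9.5,0.9,9],"twist":[0,-34,0.6],"jaw":0.6},{"xyz":[11.2,0.9,10.6],"twist":[0,-40.2,0.6],"jaw":0.6},{"xyz":[11.2,0.9,12],"twist":[0,-40.2,0.6],"jaw":0.6},{"xyz":[11.2,0.9,14],"twist":[0,-40.2,0.6],"jaw":0.6},{"xyz":[11.2,0.9,15],"twist":[0,-40.2,0.6],"jaw":0.6},{"xyz":[11.2,0.9,15],"twist":[0,-40.2,0.6],"jaw":0.6}]'

```text
time_s: 24.42
tool_pos: [0.5446, 0.3002, 0.1816]
tool_rot: [179.9, 40.2, 99.4]
force: [0.6, -0.6, 0.0]
grip_width: 0.0497
grasp_force: 25.0
```

```bash
python3 go.py .562 .209 .036 100.2 -40
```

```text
24.42 [0.5446 0.3002 0.1816] [179.9  40.2  99.4] F [ 0.6 -0.6  0. ] w 0.0497 q [-77.  45.  50.  95.   4.  70. -24.]
[2.25, 0.08, 0.71] [-0.5, 0.2, -0.6]
```

Call:
servo_tool --plan '[{"xyz":[1,0,0.3],"twist":[0,0,0],"jaw":0.6},{"xyz":[2.2,0,0.6],"twist":[0,0,0],"jaw":0.6},{"xyz":[2.2,0,0.6],"twist":[0,0,0],"jaw":0.6},{"xyz":[2.2,0,0.6],"twist":[0,0,0],"jaw":0.4},{"xyz":[2.2,0,0.6],"twist":[0,0,0],"jaw":0.2},{"xyz":[2.2,0,0.6],"twist":[0,0,0],"jaw":0.2},{"xyz":[2.2,0,0.6],"twist":[0,0,0],"jaw":0.2}]'

```text
time_s: 25.0
tool_pos: [0.5429, 0.3156, 0.1649]
tool_rot: [179.7, 40.1, 99.4]
force: [0.2, 0.6, 0.8]
grip_width: 0.0645
grasp_force: 0.0
```

Call:
servo_tool --plan '[{"xyz":[0,0,-4],"twist":[0,0,0],"jaw":0.2},{"xyz":[-2,0,-8],"twist":[0,0,0],"jaw":0.2},{"xyz":[-5,0,-9],"twist":[0,7,0],"jaw":0.2},{"xyz":[-9,0,-9],"twist":[0,14,0],"jaw":0.2},{"xyz":[-13,0,-9],"twist":[0,21,0],"jaw":0.2},{"xyz":[-17,0,-8],"twist":[0,28,0],"jaw":0.2},{"xyz":[-21,0,-7],"twist":[0,34,0],"jaw":0.2},{"xyz":[-25,0,-6],"twist":[0,40.2,0],"jaw":0.2},{"xyz":[-25,0,-6],"twist":[0,40.2,0],"jaw":0.2}]'

```text
time_s: 25.75
tool_pos: [0.5705, 0.1518, 0.3772]
tool_rot: [179.3, -0.2, 98.6]
force: [0.9, -3.3, 0.8]
grip_width: 0.0698
grasp_force: 0.0
```

```bash
cat > wh.py <<'E'
from h import *
import pickle
def run(show=None):
    T=grab("top",4);S=grab("scene",4)
    for n,c in(("S",S),("T",T)):
        hsv=cv2.cvtColor(c["img"],cv2.COLOR_RGB2HSV)
        mat=cv2.inRange(hsv,(75,70,30),(100,255,200)); ks=cv2.morphologyEx(mat,cv2.MORPH_CLOSE,np.ones((9,9)))
        # stripe: bright inside mat
        br=((c["img"].min(2)>120)&(ks>0)&(hsv[...,1]<60)).astype(np.uint8)
        kk,ll,ss,_=cv2.connectedComponentsWithStats(br)
        pts=np.array([unproj(c,u,v,.003)[:2] for i in range(1,kk) if ss[i,4]>8 and (np.ptp(np.argwhere(ll==i),axis=0).max()>6) for v,u in np.argwhere(ll==i)])
        if len(pts)>10:
            vx,vy,x0,y0=cv2.fitLine(pts.astype(np.float32),cv2.DIST_HUBER,0,.001,.001).ravel(); d=np.array([vx,vy]); d*=np.sign(d[1]); o=np.array([x0,y0])
            t=(pts-o)@d; print(n,"stripe yaw",np.degrees(np.arctan2(-d[0],d[1])).round(2),"x at y=.22:",(o+d*(.22-y0)/d[1]).round(4),"len",(np.ptp(t)).round(3),len(pts))
        m=cv2.inRange(hsv,(105,120,60),(130,255,255));k,l,st,ce=cv2.connectedComponentsWithStats(m)
        for i in range(1,k):
            if st[i,4]>8:
                x,y,w,h=st[i,:4]; p=unproj(c,x+(w-1)/2,y+(h-1)/2,.025)[:2]; q=""
                if len(pts)>10: e=p-o; q=("off",((e[0]*d[1]-e[1]*d[0])*1000).round(1),"along from y=.22",((e@d-(.22-y0)/d[1])*1000).round(1))
                print(n," wheel",st[i],p.round(4),q)
    return T,S
if __name__=="__main__":
    T,S=run(); pickle.dump((T,S),open("c4.pkl","wb"))
E
python3 wh.py; python3 go.py
```

```text
S stripe yaw 10.03 x at y=.22: [0.5655 0.22  ] len 0.054 38
S  wheel [329 133  14  11  51] [0.5495 0.2853] ('off', np.float64(-4.4), 'along from y=.22', np.float64(67.1))
S  wheel [306 165  14  12  61] [0.5698 0.1629] ('off', np.float64(-5.6), 'along from y=.22', np.float64(-57.0))
T stripe yaw 10.84 x at y=.22: [0.5623 0.22  ] len 0.052 33
T  wheel [218 174   5   8  14] [0.5751 0.1484] ('off', np.float64(-0.9), 'along from y=.22', np.float64(-72.7))
26.15 [0.5669 0.168  0.3703] [1.799e+02 1.000e-01 9.990e+01] F [0.4 0.  0.1] w 0.0693 q [-62.  16.  51.  96. -13.  74.   2.]
```

Call:
servo_tool --plan '[{"xyz":[-32,0,0],"twist":[0,0,0],"jaw":0.2},{"xyz":[-32,0,0],"twist":[0,0,0],"jaw":0.2},{"xyz":[-32,0,0],"twist":[0,0,0],"jaw":0.2},{"xyz":[-32,0,0],"twist":[0,0,0],"jaw":0.2},{"xyz":[-32,0,0],"twist":[0,0,0],"jaw":0.2},{"xyz":[-32,0,0],"twist":[0,0,0],"jaw":0.2},{"xyz":[-32,0,0],"twist":[0,0,0],"jaw":0.2},{"xyz":[-32,0,0],"twist":[0,0,0],"jaw":0.2},{"xyz":[-32,0,0],"twist":[0,0,0],"jaw":0.2},{"xyz":[-32,0,0],"twist":[0,0,0],"jaw":0.2}]'

```text
time_s: 26.98
tool_pos: [0.6211, -0.1512, 0.3705]
tool_rot: [179.9, 0.1, 99.5]
force: [0.3, 0.8, -0.8]
grip_width: 0.0698
grasp_force: 0.0
```

```bash
python3 wh.py; python3 go.py
```

```text
S stripe yaw 10.4 x at y=.22: [0.5644 0.22  ] len 0.054 44
S  wheel [329 133  14  11  41] [0.5495 0.2853] ('off', np.float64(-3.0), 'along from y=.22', np.float64(67.0))
S  wheel [306 165  14  12  61] [0.5698 0.1629] ('off', np.float64(-5.0), 'along from y=.22', np.float64(-57.2))
T stripe yaw 10.32 x at y=.22: [0.5633 0.22  ] len 0.288 64
T  wheel [211 174  12  12  57] [0.5693 0.1591] ('off', np.float64(-4.9), 'along from y=.22', np.float64(-61.0))
T  wheel [195 177   9  12  42] [0.5619 0.2126] ('off', np.float64(-2.7), 'along from y=.22', np.float64(-7.0))
T  wheel [171 182  11  12  51] [0.5488 0.283 ] ('off', np.float64(-2.9), 'along from y=.22', np.float64(64.5))
27.38 [ 0.6214 -0.1483  0.3713] [179.8  -0.   99.8] F [-0.7 -0.4 -0.1] w 0.0696 q [-30.  25.  55.  89. -21.  76.  37.]
```

```bash
python3 - <<'E'
from h import *;import pickle
T,S=pickle.load(open("c4.pkl","rb")); o=[]
for c in(T,S):
    u=proj(c,[.56,.21,.02])[0].astype(int); o.append(crop(c,u[0]-28,u[1]-28,56,56,7,0))
cv2.imwrite("pics/p7.png",np.hstack(o))
E
```

```text
(no output)
```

View pics/p7.png

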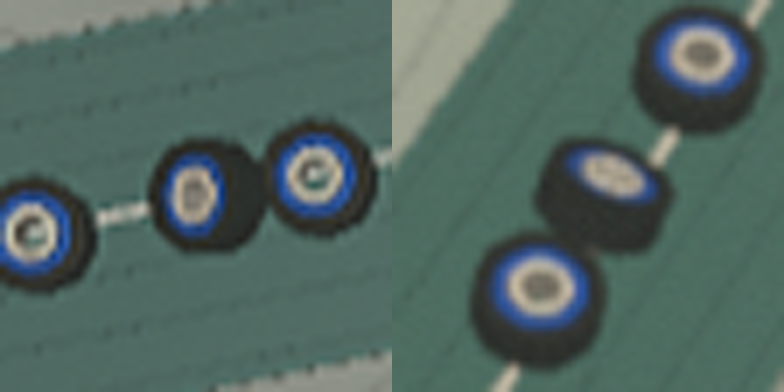

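```bash
python3 go.py .5695 .161 .10 100.3 0
```

```text
27.38 [ 0.6214 -0.1483  0.3713] [179.8  -0.   99.8] F [-0.7 -0.4 -0.1] w 0.0696 q [-30.  25.  55.  89. -21.  76.  37.]
[31.36, 0.1, 10.75] [0.2, -0.0, -0.5]
```

Call:
servo_tool --plan '[{"xyz":[31.4,0.1,10.5],"twist":[0,0,-0.5],"jaw":0.15},{"xyz":[31.4,0.1,10.5],"twist":[0,0,-0.5],"jaw":0.15},{"xyz":[31.4,0.1,10.5],"twist":[0,0,-0.5],"jaw":0.15},{"xyz":[31.4,0.1,10.5],"twist":[0,0,-0.5],"jaw":0.15},{"xyz":[31.4,0.1,10.5],"twist":[0,0,-0.5],"jaw":0.15},{"xyz":[31.4,0.1,10.5],"twist":[0,0,-0.5],"jaw":0.15},{"xyz":[31.4,0.1,10.5],"twist":[0,0,-0.5],"jaw":0.15},{"xyz":[31.4,0.1,10.5],"twist":[0,0,-0.5],"jaw":0.15},{"xyz":[31.4,0.1,10.5],"twist":[0,0,-0.5],"jaw":0.15},{"xyz":[31.4,0.1,10.5],"twist":[0,0,-0.5],"jaw":0.15}]'

```text
time_s: 28.22
tool_pos: [0.5685, 0.1642, 0.2653]
tool_rot: [179.9, -0.0, 100.6]
force: [1.6, -1.1, 0.1]
grip_width: 0.0741
grasp_force: 0.0
```

```bash
python3 go.py .5695 .161 .025 100.3 0
```

```text
28.22 [0.5685 0.1642 0.2653] [179.9  -0.  100.6] F [ 1.6 -1.1  0.1] w 0.0741 q [-59.  23.  49. 102. -20.  63.   8.]
[-0.34, 0.02, 7.63] [0.1, -0.0, 0.3]
```

Call:
servo_tool --plan '[{"xyz":[-0.3,0,3.5],"twist":[0,0,0],"jaw":0.15},{"xyz":[-0.3,0,6],"twist":[0,0,0],"jaw":0.15},{"xyz":[-0.3,0,7.5],"twist":[0,0,0],"jaw":0.15},{"xyz":[-0.3,0,7.5],"twist":[0,0,0],"jaw":0.15},{"xyz":[-0.3,0,7.5],"twist":[0,0,0],"jaw":0.6},{"xyz":[-0.3,0,7.5],"twist":[0,0,0],"jaw":0.6},{"xyz":[-0.3,0,7.5],"twist":[0,0,0],"jaw":0.6},{"xyz":[-0.3,0,7.5],"twist":[0,0,0],"jaw":0.6},{"xyz":[-0.3,0,7.5],"twist":[0,0,0],"jaw":0.6}]' --newtons 15

```text
time_s: 28.97
tool_pos: [0.5711, 0.1574, 0.1925]
tool_rot: [179.7, -0.1, 100.2]
force: [-1.0, 0.3, 3.9]
grip_width: 0.0496
grasp_force: 15.0
```

```bash
python3 go.py .5695 .161 .025 100.3 0
```

```text
28.97 [0.5711 0.1574 0.1925] [ 1.797e+02 -1.000e-01  1.002e+02] F [-1.   0.3  3.9] w 0.0496 q [-55.  29.  46. 105. -25.  56.  12.]
[0.39, -0.09, 0.35] [0.3, -0.1, -0.1]
```

Call:
servo_tool --plan '[{"xyz":[-0.3,0,0],"twist":[0,0,0],"jaw":0.6},{"xyz":[-0.6,0,0],"twist":[0,0,0],"jaw":0.6},{"xyz":[-0.9,0.2,0],"twist":[0,0,0],"jaw":0.6},{"xyz":[-1.1,0.45,0],"twist":[0,0,0],"jaw":0.6},{"xyz":[-1.1,0.45,0],"twist":[0,0,0],"jaw":0.6},{"xyz":[-1.1,0.45,0],"twist":[0,0,0],"jaw":0.3},{"xyz":[-1.1,0.45,0],"twist":[0,0,0],"jaw":0.15},{"xyz":[-1.1,0.45,0],"twist":[0,0,0],"jaw":0.15}]'

```text
time_s: 29.63
tool_pos: [0.5769, 0.1465, 0.1912]
tool_rot: [179.8, 0.0, 100.1]
force: [-0.0, -0.4, -0.2]
grip_width: 0.0622
grasp_force: 0.0
```

Call:
servo_tool --plan '[{"xyz":[0,0,-3],"twist":[0,0,0],"jaw":0.15},{"xyz":[0,0,-7],"twist":[0,0,0],"jaw":0.15},{"xyz":[-4,0,-10],"twist":[0,0,0],"jaw":0.15},{"xyz":[-8,0,-12],"twist":[0,0,0],"jaw":0.15},{"xyz":[-12,0,-12],"twist":[0,0,0],"jaw":0.15},{"xyz":[-16,0,-12],"twist":[0,0,0],"jaw":0.15},{"xyz":[-20,0,-12],"twist":[0,0,0],"jaw":0.15},{"xyz":[-24,0,-12],"twist":[0,0,0],"jaw":0.15},{"xyz":[-27,0,-12],"twist":[0,0,0],"jaw":0.15},{"xyz":[-27,0,-12],"twist":[0,0,0],"jaw":0.15}]'

```text
time_s: 30.47
tool_pos: [0.6226, -0.129, 0.3119]
tool_rot: [179.8, 0.4, 99.4]
force: [-2.0, -0.5, 0.9]
grip_width: 0.074
grasp_force: 0.0
```

```bash
cat > wh.py <<'E'
from h import *
import pickle
D=np.array([-np.sin(np.radians(10.35)),np.cos(np.radians(10.35))]);O=dict(top=np.array([.5633,.22]),scene=np.array([.5644,.22]))
for n in("top","scene"):
    c=grab(n,5); hsv=cv2.cvtColor(c["img"],cv2.COLOR_RGB2HSV); big=cv2.resize(c["img"],None,fx=4,fy=4,interpolation=cv2.INTER_CUBIC)
    hb=cv2.cvtColor(big,cv2.COLOR_RGB2HSV); m=cv2.inRange(hb,(105,110,50),(130,255,255))
    for k in cv2.findContours(m,cv2.RETR_EXTERNAL,cv2.CHAIN_APPROX_NONE)[0]:
        if cv2.contourArea(cv2.convexHull(k))<400: continue
        e=cv2.fitEllipse(cv2.convexHull(k)); u,v=(np.array(e[0])+.5)/4-.5
        p=unproj(c,u,v,.025)[:2]; d=p-O[n]
        # rectified axes of ellipse
        q=np.array([unproj(c,*((x[0]+.5)/4-.5),.025)[:2] for x in k]); r=cv2.minAreaRect((q*1e4).astype(np.float32))[1]
        print(n,"xy",p.round(4),"off",(1000*(d[0]*D[1]-d[1]*D[0])).round(1),"along",(1000*d@D).round(1),"hub mm",np.round(np.array(r)/10,1))
E
python3 wh.py; python3 go.py
```

```text
top xy [0.5478 0.2829] off -4.0 along 64.7 hub mm [34.4 36.9]
top xy [0.5638 0.1992] off -3.3 along -20.5 hub mm [36.6 35.9]
top xy [0.5751 0.1504] off -0.9 along -70.6 hub mm [35.9 36.1]
scene xy [0.5765 0.1541] off 0.1 along -67.0 hub mm [37.3 37.7]
scene xy [0.5652 0.2028] off -2.3 along -17.0 hub mm [36.8 37. ]
scene xy [0.5492 0.2871] off -2.9 along 68.7 hub mm [37. 37.]
30.97 [ 0.6244 -0.1174  0.3113] [179.8  -0.  100.3] F [-0.1 -0.1  0.2] w 0.0743 q [-32.  27.  53.  94. -23.  70.  36.]
```

```bash
python3 go.py .5645 .201 .08 100.35 0
```

```text
30.97 [ 0.6244 -0.1174  0.3113] [179.8  -0.  100.3] F [-0.1 -0.1  0.2] w 0.0743 q [-32.  27.  53.  94. -23.  70.  36.]
[32.39, -0.23, 6.75] [0.2, -0.0, -0.1]
```

Call:
servo_tool --plan '[{"xyz":[32.4,-0.2,5],"twist":[0,0,0],"jaw":0.15},{"xyz":[32.4,-0.2,5],"twist":[0,0,0],"jaw":0.15},{"xyz":[32.4,-0.2,5],"twist":[0,0,0],"jaw":0.15},{"xyz":[32.4,-0.2,5],"twist":[0,0,0],"jaw":0.15},{"xyz":[32.4,-0.2,5],"twist":[0,0,0],"jaw":0.15},{"xyz":[32.4,-0.2,5],"twist":[0,0,0],"jaw":0.15},{"xyz":[32.4,-0.2,5],"twist":[0,0,0],"jaw":0.15},{"xyz":[32.4,-0.2,6],"twist":[0,0,0],"jaw":0.15},{"xyz":[32.4,-0.2,6.7],"twist":[0,0,0],"jaw":0.15},{"xyz":[32.4,-0.2,6.7],"twist":[0,0,0],"jaw":0.15}]'

```text
time_s: 31.8
tool_pos: [0.5634, 0.2038, 0.2424]
tool_rot: [180.0, 0.0, 100.6]
force: [-0.1, -0.8, 0.2]
grip_width: 0.074
grasp_force: 0.0
```

```bash
python3 go.py .5645 .201 .028 100.35 0
```

```text
31.8 [0.5634 0.2038 0.2424] [180.    0.  100.6] F [-0.1 -0.8  0.2] w 0.074 q [-61.  26.  48. 102. -22.  61.   5.]
[-0.3, 0.06, 5.04] [0.0, 0.0, 0.2]
```

Call:
servo_tool --plan '[{"xyz":[-0.1,0,2.5],"twist":[0,0,0],"jaw":0.15},{"xyz":[-0.1,0,5.1],"twist":[0,0,0],"jaw":0.15},{"xyz":[-0.1,0,5.1],"twist":[0,0,0],"jaw":0.15},{"xyz":[-0.1,0,5.1],"twist":[0,0,0],"jaw":0.15},{"xyz":[-0.1,0,5.1],"twist":[0,0,0],"jaw":0.6},{"xyz":[-0.1,0,5.1],"twist":[0,0,0],"jaw":0.6},{"xyz":[-0.1,0,5.1],"twist":[0,0,0],"jaw":0.6},{"xyz":[-0.1,0,5.1],"twist":[0,0,0],"jaw":0.6},{"xyz":[-0.1,0,5.1],"twist":[0,0,0],"jaw":0.6}]'

```text
time_s: 32.55
tool_pos: [0.5659, 0.1991, 0.1943]
tool_rot: [179.7, -0.1, 100.2]
force: [-0.9, -1.1, 3.8]
grip_width: 0.0499
grasp_force: 15.0
```

```bash
python3 go.py .5645 .201 .028 100.35 0
```

```text
32.55 [0.5659 0.1991 0.1943] [ 1.797e+02 -1.000e-01  1.002e+02] F [-0.9 -1.1  3.8] w 0.0499 q [-59.  30.  46. 104. -25.  57.   8.]
[0.21, -0.11, 0.23] [0.3, -0.1, -0.2]
```

Call:
servo_tool --plan '[{"xyz":[0.5,0.05,0],"twist":[0,0,0],"jaw":0.6},{"xyz":[1.0,0.1,0],"twist":[0,0,0],"jaw":0.6},{"xyz":[1.5,0.15,0],"twist":[0,0,0],"jaw":0.6},{"xyz":[2.0,0.15,0],"twist":[0,0,0],"jaw":0.6},{"xyz":[2.0,0.15,0],"twist":[0,0,0],"jaw":0.6},{"xyz":[2.0,0.15,0],"twist":[0,0,0],"jaw":0.6}]'

```text
time_s: 33.05
tool_pos: [0.5642, 0.2199, 0.1943]
tool_rot: [179.7, -0.0, 100.2]
force: [0.9, -1.8, 4.4]
grip_width: 0.0499
grasp_force: 15.0
```

```bash
python3 go.py .5636 .2185 .028 100.35 0
```

```text
33.05 [0.5642 0.2199 0.1943] [179.7  -0.  100.2] F [ 0.9 -1.8  4.4] w 0.0499 q [-60.  30.  46. 103. -25.  57.   6.]
[-0.13, -0.09, 0.23] [0.3, -0.0, -0.1]
```

Call:
servo_tool --plan '[{"xyz":[0,0,0],"twist":[0,0,0],"jaw":0.3},{"xyz":[0,0,0],"twist":[0,0,0],"jaw":0.15},{"xyz":[0,0,-3],"twist":[0,0,0],"jaw":0.15},{"xyz":[2,-0.1,-4],"twist":[0,0,0],"jaw":0.15},{"xyz":[4.5,-0.2,-4],"twist":[0,0,0],"jaw":0.15},{"xyz":[6.5,-0.3,-4],"twist":[0,0,0],"jaw":0.15},{"xyz":[6.5,-0.3,-4],"twist":[0,0,0],"jaw":0.15},{"xyz":[6.5,-0.3,-4],"twist":[0,0,0],"jaw":0.15},{"xyz":[6.5,-0.3,-2],"twist":[0,0,0],"jaw":0.15},{"xyz":[6.5,-0.3,0.1],"twist":[0,0,0],"jaw":0.15}]'

```text
time_s: 33.88
tool_pos: [0.55, 0.2815, 0.193]
tool_rot: [179.7, -0.1, 100.1]
force: [-0.3, 0.5, -1.5]
grip_width: 0.0739
grasp_force: 0.0
```

Call:
servo_tool --plan '[{"xyz":[0,0,0],"twist":[0,0,0],"jaw":0.15},{"xyz":[0,0,0],"twist":[0,0,0],"jaw":0.6},{"xyz":[0,0,0],"twist":[0,0,0],"jaw":0.6},{"xyz":[0,0,0],"twist":[0,0,0],"jaw":0.6},{"xyz":[0,0,0],"twist":[0,0,0],"jaw":0.6},{"xyz":[0,0,0],"twist":[0,0,0],"jaw":0.6}]'

```text
time_s: 34.38
tool_pos: [0.5496, 0.2824, 0.1934]
tool_rot: [179.7, -0.1, 100.2]
force: [-0.6, -0.8, 2.4]
grip_width: 0.0497
grasp_force: 15.0
```

```bash
python3 go.py .5485 .285 .028 100.35 0
```

```text
34.38 [0.5496 0.2824 0.1934] [ 1.797e+02 -1.000e-01  1.002e+02] F [-0.6 -0.8  2.4] w 0.0497 q [-65.  31.  45. 102. -26.  58.  -0.]
[0.27, -0.06, 0.14] [0.3, -0.1, -0.2]
```

Call:
servo_tool --plan '[{"xyz":[0.3,0.12,0],"twist":[0,0,0],"jaw":0.6},{"xyz":[0.55,0.24,0],"twist":[0,0,0],"jaw":0.6},{"xyz":[0.55,0.24,0],"twist":[0,0,0],"jaw":0.6},{"xyz":[0.55,0.24,0],"twist":[0,0,0],"jaw":0.6},{"xyz":[0.55,0.24,0],"twist":[0,0,0],"jaw":0.3},{"xyz":[0.55,0.24,0],"twist":[0,0,0],"jaw":0.15},{"xyz":[0.55,0.24,0],"twist":[0,0,0],"jaw":0.15},{"xyz":[0.55,0.24,-4],"twist":[0,0,0],"jaw":0.15},{"xyz":[0.55,0.24,-8],"twist":[0,0,0],"jaw":0.15},{"xyz":[0.55,0.24,-12],"twist":[0,0,0],"jaw":0.15}]'

```text
time_s: 35.22
tool_pos: [0.5496, 0.2883, 0.313]
tool_rot: [179.9, 0.0, 100.2]
force: [0.5, 1.7, 1.1]
grip_width: 0.073
grasp_force: 0.0
```

```bash
python3 go.py .642 -.216 .15 124 0
```

```text
35.22 [0.5496 0.2883 0.313 ] [179.9   0.  100.2] F [0.5 1.7 1.1] w 0.073 q [-69.  24.  49.  96. -19.  69.  -5.]
[-51.27, 0.19, -0.05] [0.1, 0.1, -23.8]
```

Call:
servo_tool --plan '[{"xyz":[-39,0.2,0],"twist":[0,0,-18],"jaw":0.3},{"xyz":[-39,0.2,0],"twist":[0,0,-18],"jaw":0.3},{"xyz":[-39,0.2,0],"twist":[0,0,-18],"jaw":0.3},{"xyz":[-39,0.2,0],"twist":[0,0,-18],"jaw":0.4},{"xyz":[-39,0.2,0],"twist":[0,0,-18],"jaw":0.4},{"xyz":[-39,0.2,0],"twist":[0,0,-18],"jaw":0.4},{"xyz":[-39,0.2,0],"twist":[0,0,-18],"jaw":0.4},{"xyz":[-39,0.2,0],"twist":[0,0,-18],"jaw":0.4},{"xyz":[-39,0.2,0],"twist":[0,0,-18],"jaw":0.4},{"xyz":[-39,0.2,0],"twist":[0,0,-18],"jaw":0.4}]'

```text
time_s: 36.05
tool_pos: [0.6203, -0.1028, 0.3129]
tool_rot: [179.9, 0.3, 117.7]
force: [-0.3, -0.3, -0.1]
grip_width: 0.0523
grasp_force: 0.0
```

```bash
python3 wh.py;cat > pins.py <<'E'
from h import *
B={}
for n in("top","scene"):
    c=grab(n,4);big=cv2.resize(c["img"],None,fx=4,fy=4,interpolation=cv2.INTER_CUBIC);hsv=cv2.cvtColor(big,cv2.COLOR_RGB2HSV)
    m=cv2.inRange(hsv,(12,145,80),(28,255,255));k,l,st,ce=cv2.connectedComponentsWithStats(m)
    for i in range(1,k):
        if 250<st[i,4]:
            p=(np.argwhere(l==i)[:,::-1]+.5)/4-.5; ev,V=np.linalg.eigh(np.cov((p-p.mean(0)).T)); t=(p-p.mean(0))@V[:,1]
            e=[p.mean(0)+V[:,1]*q for q in(t.min(),t.max())]
            print(n,st[i,4],p.mean(0).round(1),[x.round(1).tolist() for x in e],"at z=.026",[unproj(c,*x,.026)[:2].round(4).tolist() for x in e])
E
python3 pins.py; python3 go.py .642 -.216 .15 124 0
```

```text
top xy [0.5499 0.2881] off -1.0 along 69.4 hub mm [36.2 36.3]
top xy [0.5624 0.2193] off -1.0 along -0.5 hub mm [35.1 36.9]
top xy [0.5751 0.1504] off -0.9 along -70.6 hub mm [35.9 36.1]
scene xy [0.5766 0.1541] off 0.1 along -67.1 hub mm [37.3 38. ]
scene xy [0.5639 0.2234] off 0.1 along 3.4 hub mm [37.1 36.7]
scene xy [0.5513 0.2919] off -0.0 along 73.1 hub mm [35.7 37.8]
top 665 [341.1 151.2] [[345.6, 148.0], [335.7, 154.9]] at z=.026 [[0.6526, -0.2348], [0.6325, -0.204]]
top 703 [347.  218.1] [[352.5, 220.5], [340.4, 215.2]] at z=.026 [[0.4328, -0.2444], [0.4495, -0.2095]]
scene 1389 [166.9 238. ] [[174.7, 230.9], [160.0, 244.3]] at z=.026 [[0.4358, -0.1948], [0.4361, -0.2419]]
scene 1581 [230.1 291.2] [[231.3, 279.7], [229.1, 301.1]] at z=.026 [[0.6211, -0.189], [0.652, -0.2272]]
36.95 [ 0.6209 -0.0954  0.3123] [179.8   0.  118.2] F [-1.  -0.3 -0.8] w 0.0522 q [-33.  26.  51.  95. -21.  70.  51.]
[-11.63, -3.84, -0.17] [0.2, 0.1, -5.8]
```

Call:
servo_tool --plan '[{"xyz":[-4,-1.3,0],"twist":[0,0,-3],"jaw":0.45},{"xyz":[-8,-2.6,0],"twist":[0,0,-5.8],"jaw":0.45},{"xyz":[-11.6,-3.8,0],"twist":[0,0,-5.8],"jaw":0.45},{"xyz":[-11.6,-3.8,3],"twist":[0,0,-5.8],"jaw":0.45},{"xyz":[-11.6,-3.8,6],"twist":[0,0,-5.8],"jaw":0.45},{"xyz":[-11.6,-3.8,6],"twist":[0,0,-5.8],"jaw":0.45},{"xyz":[-11.6,-3.8,6],"twist":[0,0,-5.8],"jaw":0.45}]'

```text
time_s: 37.53
tool_pos: [0.6419, -0.2149, 0.2507]
tool_rot: [180.0, -0.1, 124.0]
force: [-0.3, 0.4, 1.0]
grip_width: 0.0478
grasp_force: 0.0
```

```bash
python3 go.py .642 -.216 .043 124 0
```

```text
37.53 [ 0.6419 -0.2149  0.2507] [ 1.80e+02 -1.00e-01  1.24e+02] F [-0.3  0.4  1. ] w 0.0478 q [-17.  35.  47.  90. -27.  67.  69.]
[-0.1, -0.06, 4.37] [0.0, -0.1, -0.0]
```

Call:
servo_tool --plan '[{"xyz":[-0.1,0,2],"twist":[0,0,0],"jaw":0.45},{"xyz":[-0.1,0,4.3],"twist":[0,0,0],"jaw":0.45},{"xyz":[-0.1,0,4.3],"twist":[0,0,0],"jaw":0.45},{"xyz":[-0.1,0,4.3],"twist":[0,0,0],"jaw":1},{"xyz":[-0.1,0,4.3],"twist":[0,0,0],"jaw":1},{"xyz":[-0.1,0,4.3],"twist":[0,0,0],"jaw":1},{"xyz":[-0.1,0,4.3],"twist":[0,0,0],"jaw":1},{"xyz":[-0.1,0,4.3],"twist":[0,0,0],"jaw":1},{"xyz":[-0.1,0,4.3],"twist":[0,0,0],"jaw":1}]' --newtons 25

```text
time_s: 38.28
tool_pos: [0.6433, -0.2164, 0.2101]
tool_rot: [179.8, 0.1, 124.0]
force: [0.1, 0.4, 0.3]
grip_width: 0.0163
grasp_force: 0.4
```

Call:
servo_tool --plan '[{"xyz":[0,0,-2],"twist":[0,0,0],"jaw":1},{"xyz":[0,0,-5],"twist":[0,0,0],"jaw":1},{"xyz":[0,0,-9],"twist":[0,0,0],"jaw":1},{"xyz":[0,0,-12],"twist":[0,0,0],"jaw":1},{"xyz":[0,0,-12],"twist":[0,0,0],"jaw":1}]'

```text
time_s: 38.7
tool_pos: [0.6441, -0.2182, 0.337]
tool_rot: [179.4, 0.6, 123.9]
force: [0.4, -1.0, 0.2]
grip_width: 0.0109
grasp_force: 25.0
```

```bash
python3 - <<'E'
from h import *
c=grab("top",5)
# pan interior/rim fit: refined by bright rim corners is skipped; report grey-dark rim mask box near predicted location
P=[unproj(c,u/1.5625,v/1.5625,.04)[:2] for u,v in((235,360),(315,367),(309,416),(231,408))]
print(np.mean(P,0).round(4))
E
python3 go.py .385 .26 .17 100 0 .42 .1 .17 100 0
```

```text
[0.3662 0.2854]
38.95 [ 0.6423 -0.2159  0.3275] [ 1.799e+02 -1.000e-01  1.240e+02] F [ 0.1 -0.  -0.5] w 0.0105 q [-19.  31.  49.  86. -24.  74.  67.]
[53.84, 5.26, -0.58] [0.1, -0.1, 24.0]
[38.62, -0.78, -0.61] [0.1, -0.1, 24.0]
```

```bash
python3 go.py .3695 .312 .16 85 0
```

```text
38.95 [ 0.6423 -0.2159  0.3275] [ 1.799e+02 -1.000e-01  1.240e+02] F [ 0.1 -0.  -0.5] w 0.0105 q [-19.  31.  49.  86. -24.  74.  67.]
[59.02, 6.88, 0.43] [0.1, -0.1, 39.0]
```

Call:
servo_tool --plan '[{"xyz":[39,4.5,0],"twist":[0,0,25],"jaw":1},{"xyz":[39,4.5,0],"twist":[0,0,25],"jaw":1},{"xyz":[39,4.5,0],"twist":[0,0,25],"jaw":1},{"xyz":[39,4.5,0],"twist":[0,0,25],"jaw":1},{"xyz":[39,4.5,0],"twist":[0,0,25],"jaw":1},{"xyz":[39,4.5,0],"twist":[0,0,25],"jaw":1},{"xyz":[39,4.5,0],"twist":[0,0,25],"jaw":1},{"xyz":[39,4.5,0],"twist":[0,0,25],"jaw":1},{"xyz":[39,4.5,0],"twist":[0,0,25],"jaw":1},{"xyz":[39,4.5,0],"twist":[0,0,25],"jaw":1}]'

```text
time_s: 39.78
tool_pos: [0.4587, 0.1372, 0.3277]
tool_rot: [180.0, -0.1, 99.4]
force: [0.4, 0.0, -1.2]
grip_width: 0.0107
grasp_force: 25.0
```

```bash
python3 go.py .3695 .312 .12 85 0
```

```text
39.78 [0.4587 0.1372 0.3277] [ 1.80e+02 -1.00e-01  9.94e+01] F [ 0.4  0.  -1.2] w 0.0107 q [-74.  -1.  55. 114.   1.  67. -11.]
[18.69, -5.95, 4.41] [0.0, -0.1, 14.4]
```

Call:
servo_tool --plan '[{"xyz":[18.7,-5.9,0],"twist":[0,0,14.4],"jaw":1},{"xyz":[18.7,-5.9,0],"twist":[0,0,14.4],"jaw":1},{"xyz":[18.7,-5.9,0],"twist":[0,0,14.4],"jaw":1},{"xyz":[18.7,-5.9,0],"twist":[0,0,14.4],"jaw":1},{"xyz":[18.7,-5.9,2],"twist":[0,0,14.4],"jaw":1},{"xyz":[18.7,-5.9,4],"twist":[0,0,14.4],"jaw":1},{"xyz":[18.7,-5.9,4.4],"twist":[0,0,14.4],"jaw":1},{"xyz":[18.7,-5.9,4.4],"twist":[0,0,14.4],"jaw":1}]'

```text
time_s: 40.45
tool_pos: [0.3738, 0.3068, 0.2824]
tool_rot: [179.9, 0.3, 84.6]
force: [0.6, -0.1, -0.4]
grip_width: 0.0108
grasp_force: 25.0
```

```bash
python3 go.py .3695 .312 .042 85 0
```

```text
40.45 [0.3738 0.3068 0.2824] [179.9   0.3  84.6] F [ 0.6 -0.1 -0.4] w 0.0108 q [-84.   4.  43. 116.  -3.  61. -45.]
[0.51, -0.48, 7.64] [0.1, 0.3, -0.4]
```

Call:
servo_tool --plan '[{"xyz":[0.3,-0.3,2.5],"twist":[0,0,0],"jaw":1},{"xyz":[0.3,-0.4,5],"twist":[0,0,0],"jaw":1},{"xyz":[0.3,-0.4,7],"twist":[0,0,0],"jaw":1},{"xyz":[0.3,-0.4,7.6],"twist":[0,0,0],"jaw":1},{"xyz":[0.3,-0.4,7.6],"twist":[0,0,0],"jaw":1},{"xyz":[0.3,-0.4,7.6],"twist":[0,0,0],"jaw":0.65},{"xyz":[0.3,-0.4,7.6],"twist":[0,0,0],"jaw":0.65},{"xyz":[0.3,-0.4,7.6],"twist":[0,0,0],"jaw":0.65},{"xyz":[0.3,-0.4,4],"twist":[0,0,0],"jaw":0.65},{"xyz":[0.3,-0.4,0],"twist":[0,0,0],"jaw":0.65}]'

```text
time_s: 41.28
tool_pos: [0.3704, 0.3102, 0.2845]
tool_rot: [179.9, 0.2, 84.5]
force: [0.3, 1.5, -0.2]
grip_width: 0.0291
grasp_force: 0.0
```

Call:
servo_tool --plan '[{"xyz":[0,0,-4],"twist":[0,0,0],"jaw":0.45},{"xyz":[0,0,-4],"twist":[0,0,0],"jaw":0.45}]'

```text
time_s: 41.45
tool_pos: [0.3739, 0.3124, 0.3332]
tool_rot: [179.4, -0.8, 84.5]
force: [1.5, 1.1, 0.4]
grip_width: 0.0371
grasp_force: 0.0
```

```bash
python3 pins.py; python3 go.py .442 -.223 .14 73 0
```

```text
top 667 [347. 218.] [[352.5, 220.3], [340.4, 215.3]] at z=.026 [[0.4333, -0.2446], [0.4494, -0.2094]]
top 676 [253.7 218.4] [[268.1, 219.4], [238.8, 217.3]] at z=.026 [[0.4434, 0.0061], [0.4525, 0.0936]]
top 777 [253.5 221.1] [[268.1, 222.1], [239.1, 220.0]] at z=.026 [[0.4353, 0.0064], [0.4442, 0.0931]]
top 491 [166.4 245.9] [[172.5, 246.2], [159.6, 245.6]] at z=.026 [[0.372, 0.2942], [0.3748, 0.3331]]
scene 514 [295.6  99.2] [[301.3, 95.4], [290.1, 102.9]] at z=.026 [[0.3843, 0.3377], [0.379, 0.2952]]
scene 2680 [249.3 172.1] [[262.4, 162.4], [236.7, 181.5]] at z=.026 [[0.4577, 0.0929], [0.4488, 0.0056]]
scene 1388 [166.9 238. ] [[174.8, 231.0], [158.8, 245.2]] at z=.026 [[0.4359, -0.1949], [0.4358, -0.2451]]
41.85 [0.3707 0.3107 0.3237] [1.799e+02 1.000e-01 8.460e+01] F [ 0.4 -0.7  1.4] w 0.0477 q [-86.   0.  44. 113.  -0.  66. -48.]
[-52.45, 12.16, 2.05] [0.1, 0.0, 11.6]
```

```bash
python3 go.py .49 -.03 .15 80 0
```

```text
41.85 [0.3707 0.3107 0.3237] [1.799e+02 1.000e-01 8.460e+01] F [ 0.4 -0.7  1.4] w 0.0477 q [-86.   0.  44. 113.  -0.  66. -48.]
[-32.79, 15.11, 1.04] [0.1, 0.1, 4.6]
```

Call:
servo_tool --plan '[{"xyz":[-32.8,15.1,0.5],"twist":[0,0,4.6],"jaw":0.45},{"xyz":[-32.8,15.1,0.5],"twist":[0,0,4.6],"jaw":0.45},{"xyz":[-32.8,15.1,0.5],"twist":[0,0,4.6],"jaw":0.45},{"xyz":[-32.8,15.1,0.5],"twist":[0,0,4.6],"jaw":0.45},{"xyz":[-32.8,15.1,0.5],"twist":[0,0,4.6],"jaw":0.45},{"xyz":[-32.8,15.1,0.5],"twist":[0,0,4.6],"jaw":0.45},{"xyz":[-32.8,15.1,0.5],"twist":[0,0,4.6],"jaw":0.45},{"xyz":[-32.8,15.1,0.5],"twist":[0,0,4.6],"jaw":0.45},{"xyz":[-32.8,15.1,0.5],"twist":[0,0,4.6],"jaw":0.45}]'

```text
time_s: 42.6
tool_pos: [0.4905, -0.034, 0.3201]
tool_rot: [179.7, -0.1, 79.8]
force: [0.1, 0.6, 0.2]
grip_width: 0.0478
grasp_force: 0.0
```

```bash
python3 go.py .442 -.223 .13 73 0
```

```text
42.6 [ 0.4905 -0.034   0.3201] [ 1.797e+02 -1.000e-01  7.980e+01] F [0.1 0.6 0.2] w 0.0478 q [-65.   3.  69. 113.  -3.  66.  -6.]
[-19.46, -1.43, 2.58] [0.3, -0.1, 6.8]
```

Call:
servo_tool --plan '[{"xyz":[-3,-0.2,0.5],"twist":[0,0,1],"jaw":0.45},{"xyz":[-6,-0.4,1],"twist":[0,0,2],"jaw":0.45},{"xyz":[-9,-0.6,1.5],"twist":[0,0,3],"jaw":0.45},{"xyz":[-12,-0.8,2],"twist":[0,0,4],"jaw":0.45},{"xyz":[-15,-1,2.5],"twist":[0,0,5],"jaw":0.45},{"xyz":[-18,-1.2,2.5],"twist":[0,0,6],"jaw":0.45},{"xyz":[-19.4,-1.4,2.5],"twist":[0,0,6.8],"jaw":0.45},{"xyz":[-19.4,-1.4,2.5],"twist":[0,0,6.8],"jaw":0.45},{"xyz":[-19.4,-1.4,2.5],"twist":[0,0,6.8],"jaw":0.45}]'

```text
time_s: 43.35
tool_pos: [0.4423, -0.2189, 0.2941]
tool_rot: [179.9, -0.1, 73.0]
force: [1.0, 1.1, -0.0]
grip_width: 0.0478
grasp_force: 0.0
```

```bash
python3 go.py .442 -.223 .075 73 0
```

```text
43.35 [ 0.4423 -0.2189  0.2941] [ 1.799e+02 -1.000e-01  7.300e+01] F [ 1.   1.1 -0. ] w 0.0478 q [-41.   8.  69. 115.  -8.  63.  15.]
[-0.41, 0.08, 5.51] [0.1, -0.1, 0.0]
```

Call:
servo_tool --plan '[{"xyz":[-0.4,0,1.5],"twist":[0,0,0],"jaw":0.45},{"xyz":[-0.4,0,3],"twist":[0,0,0],"jaw":0.45},{"xyz":[-0.4,0,4.5],"twist":[0,0,0],"jaw":0.45},{"xyz":[-0.4,0,5.5],"twist":[0,0,0],"jaw":0.45},{"xyz":[-0.4,0,5.5],"twist":[0,0,0],"jaw":0.45},{"xyz":[-0.4,0,5.5],"twist":[0,0,0],"jaw":0.45}]'

```text
time_s: 43.85
tool_pos: [0.442, -0.2213, 0.2393]
tool_rot: [179.9, -0.1, 73.2]
force: [-0.4, -0.2, -0.1]
grip_width: 0.048
grasp_force: 0.0
```

```bash
python3 go.py .442 -.223 .043 73 0
```

```text
43.85 [ 0.442  -0.2213  0.2393] [ 1.799e+02 -1.000e-01  7.320e+01] F [-0.4 -0.2 -0.1] w 0.048 q [-35.  15.  65. 117. -17.  57.  22.]
[-0.17, 0.04, 3.23] [0.1, -0.1, 0.2]
```

Call:
servo_tool --plan '[{"xyz":[-0.1,0,1.5],"twist":[0,0,0],"jaw":0.45},{"xyz":[-0.1,0,3.1],"twist":[0,0,0],"jaw":0.45},{"xyz":[-0.1,0,3.1],"twist":[0,0,0],"jaw":0.6},{"xyz":[-0.1,0,3.1],"twist":[0,0,0],"jaw":1},{"xyz":[-0.1,0,3.1],"twist":[0,0,0],"jaw":1},{"xyz":[-0.1,0,3.1],"twist":[0,0,0],"jaw":1},{"xyz":[-0.1,0,3.1],"twist":[0,0,0],"jaw":1},{"xyz":[-0.1,0,3.1],"twist":[0,0,0],"jaw":1},{"xyz":[-0.1,0,3.1],"twist":[0,0,0],"jaw":1},{"xyz":[-0.1,0,3.1],"twist":[0,0,0],"jaw":1}]'

```text
time_s: 44.68
tool_pos: [0.4419, -0.2231, 0.2089]
tool_rot: [179.8, -0.1, 73.2]
force: [-0.3, 0.9, 0.5]
grip_width: 0.0113
grasp_force: 25.0
```

Call:
servo_tool --plan '[{"xyz":[0,0,-2],"twist":[0,0,0],"jaw":1},{"xyz":[0,0,-5],"twist":[0,0,0],"jaw":1},{"xyz":[0,0,-8],"twist":[0,0,0],"jaw":1},{"xyz":[0,0,-12],"twist":[0,0,0],"jaw":1},{"xyz":[0,0,-12],"twist":[0,0,0],"jaw":1}]'

```text
time_s: 45.1
tool_pos: [0.4428, -0.2258, 0.335]
tool_rot: [179.2, -0.4, 73.1]
force: [1.3, -0.8, -0.6]
grip_width: 0.0112
grasp_force: 25.0
```

```bash
python3 go.py .48 .0 .155 80 0
```

```text
45.1 [ 0.4428 -0.2258  0.335 ] [179.2  -0.4  73.1] F [ 1.3 -0.8 -0.6] w 0.0112 q [-42.   2.  68. 112.  -3.  67.  10.]
[22.67, -3.04, 1.7] [0.9, -0.3, -6.9]
```

Call:
servo_tool --plan '[{"xyz":[4,-0.5,0.5],"twist":[0,0,-1.5],"jaw":1},{"xyz":[8,-1,0.5],"twist":[0,0,-3],"jaw":1},{"xyz":[12,-1.6,0.5],"twist":[0,0,-4.5],"jaw":1},{"xyz":[16,-2.2,0.5],"twist":[0,0,-6],"jaw":1},{"xyz":[20,-2.7,0.5],"twist":[0,0,-6.9],"jaw":1},{"xyz":[22.7,-3,0.5],"twist":[0,0,-6.9],"jaw":1},{"xyz":[22.7,-3,0.5],"twist":[0,0,-6.9],"jaw":1}]'

```text
time_s: 45.68
tool_pos: [0.4787, 0.0095, 0.3237]
tool_rot: [179.8, -0.2, 80.6]
force: [-0.1, 0.6, -0.2]
grip_width: 0.011
grasp_force: 25.0
```

```bash
python3 go.py .3625 .2556 .155 85 0
```

```text
45.68 [0.4787 0.0095 0.3237] [179.8  -0.2  80.6] F [-0.1  0.6 -0.2] w 0.011 q [-57.  -1.  53. 114.   1.  66. -14.]
[22.38, -15.48, 0.49] [0.2, -0.2, -4.4]
```

Call:
servo_tool --plan '[{"xyz":[22.2,-15.5,0.5],"twist":[0,0,-4.4],"jaw":1},{"xyz":[22.2,-15.5,0.5],"twist":[0,0,-4.4],"jaw":1},{"xyz":[22.2,-15.5,0.5],"twist":[0,0,-4.4],"jaw":1},{"xyz":[22.2,-15.5,0.5],"twist":[0,0,-4.4],"jaw":1},{"xyz":[22.2,-15.5,0.5],"twist":[0,0,-4.4],"jaw":1},{"xyz":[22.2,-15.5,0.5],"twist":[0,0,-4.4],"jaw":1},{"xyz":[22.2,-15.5,0.5],"twist":[0,0,-4.4],"jaw":1},{"xyz":[22.2,-15.5,0.5],"twist":[0,0,-4.4],"jaw":1},{"xyz":[22.2,-15.5,3],"twist":[0,0,-4.4],"jaw":1},{"xyz":[22.2,-15.5,3],"twist":[0,0,-4.4],"jaw":1}]'

```text
time_s: 46.52
tool_pos: [0.3631, 0.2468, 0.2908]
tool_rot: [180.0, 0.2, 84.5]
force: [-1.3, -1.3, -1.0]
grip_width: 0.0112
grasp_force: 25.0
```

```bash
python3 go.py .3625 .253 .042 85 0
```

```text
46.52 [0.3631 0.2468 0.2908] [180.    0.2  84.5] F [-1.3 -1.3 -1. ] w 0.0112 q [-71.  -4.  33. 121.   2.  62. -45.]
[0.64, -0.12, 8.47] [0.0, 0.2, -0.5]
```

Call:
servo_tool --plan '[{"xyz":[0.4,-0.1,2],"twist":[0,0,0],"jaw":1},{"xyz":[0.4,-0.1,4.5],"twist":[0,0,0],"jaw":1},{"xyz":[0.4,-0.1,7],"twist":[0,0,0],"jaw":1},{"xyz":[0.4,-0.1,8.4],"twist":[0,0,0],"jaw":1},{"xyz":[0.4,-0.1,8.4],"twist":[0,0,0],"jaw":1},{"xyz":[0.4,-0.1,8.4],"twist":[0,0,0],"jaw":0.65},{"xyz":[0.4,-0.1,8.4],"twist":[0,0,0],"jaw":0.65},{"xyz":[0.4,-0.1,8.4],"twist":[0,0,0],"jaw":0.65},{"xyz":[0.4,-0.1,4.5],"twist":[0,0,0],"jaw":0.65},{"xyz":[0.4,-0.1,0.5],"twist":[0,0,0],"jaw":0.65}]'

```text
time_s: 47.35
tool_pos: [0.3628, 0.2514, 0.2889]
tool_rot: [179.9, 0.2, 84.4]
force: [0.8, 1.2, 0.4]
grip_width: 0.0292
grasp_force: 0.0
```

Call:
servo_tool --plan '[{"xyz":[-4,2,-4],"twist":[0,0,0],"jaw":0.5},{"xyz":[-8,4,-6],"twist":[0,0,0],"jaw":0.5},{"xyz":[-12,7,-6],"twist":[0,0,0],"jaw":0.5},{"xyz":[-16,10,-6],"twist":[0,0,0],"jaw":0.5},{"xyz":[-19,12,-6],"twist":[0,0,0],"jaw":0.5},{"xyz":[-22,14,-6],"twist":[0,0,0],"jaw":0.5},{"xyz":[-25,15,-6],"twist":[0,0,0],"jaw":0.5},{"xyz":[-28,16,-6],"twist":[0,0,0],"jaw":0.5},{"xyz":[-28,16,-6],"twist":[0,0,0],"jaw":0.5}]'

```text
time_s: 48.1
tool_pos: [0.4964, -0.0498, 0.351]
tool_rot: [179.5, 0.1, 83.9]
force: [-0.7, 0.7, 0.3]
grip_width: 0.0436
grasp_force: 0.0
```

```bash
python3 pins.py; python3 wh.py; python3 go.py
```

```text
top 658 [252.9 218.3] [[267.4, 219.3], [238.8, 217.3]] at z=.026 [[0.4437, 0.0082], [0.4525, 0.0937]]
top 784 [253.1 221.1] [[267.1, 222.1], [239.1, 220.1]] at z=.026 [[0.4356, 0.0093], [0.4441, 0.0931]]
top 487 [165.2 245.8] [[172.3, 246.1], [157.6, 245.5]] at z=.026 [[0.3721, 0.2949], [0.3754, 0.3391]]
top 498 [183.4 248. ] [[191.7, 247.8], [176.8, 248.2]] at z=.026 [[0.3657, 0.2367], [0.3656, 0.2812]]
scene 511 [295.5  99.3] [[301.2, 95.4], [289.7, 103.2]] at z=.026 [[0.3842, 0.3378], [0.3787, 0.2937]]
scene 577 [279.3 109.8] [[285.3, 105.3], [273.7, 114.0]] at z=.026 [[0.3745, 0.2793], [0.3713, 0.2335]]
top xy [0.5499 0.2881] off -1.0 along 69.4 hub mm [36.2 36.3]
top xy [0.5624 0.2194] off -1.0 along -0.5 hub mm [35.1 36.9]
top xy [0.5751 0.1504] off -0.9 along -70.6 hub mm [35.9 36.1]
scene xy [0.5766 0.1541] off 0.2 along -67.0 hub mm [37.4 36.4]
scene xy [0.5639 0.2235] off 0.1 along 3.5 hub mm [37.  36.7]
scene xy [0.5512 0.292 ] off -0.0 along 73.2 hub mm [35.8 37.2]
49.0 [ 0.4955 -0.0419  0.3489] [ 1.798e+02 -1.000e-01  8.450e+01] F [-0.3 -0.5 -0.5] w 0.0436 q [-56.   1.  60. 110.  -1.  69.  -2.]
```

```bash
python3 -c "
from cell import env
print(env.sign_off())"
```

```text
the job is handed in; nothing more can be done
None
```

I handed in the finished job at about 49 s: both pins were driven out head first and are in the pan, the three wheels lie flat on the stripe with gaps of about 20 mm, and the punch is flat on the counter; the end state was checked from camera measurements, with no picture viewed.

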